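# Strip a loosened tube support and put its parts back in their foam trays

## Robot

A 6-joint arm with a two-finger parallel gripper is mounted at the origin on the work surface. World frame = base frame: x ahead of the robot, y to its left, z up, the work surface at z = 0. Lengths are in mm, angles in rad, forces in N, time in s.
With the tool pointing down it reaches from about 350 to 975 mm from the base axis. Payload 7.1 kg.
Tool frame: the origin (TCP) lies at the very end of the fingers, on their centre line; the grasp point (between the pads) lies 19 mm behind it; z points along the fingers, y is the direction in which the jaws open and shut (so a half turn about z gives the same grasp; the last joint's range is limited). The gripper opens to 88 mm and grips with 3 to 60 N. Pads are 20 mm wide; open, the fingers measure 115 mm over their backs; the gripper's body (75 mm by 178 mm) begins 61 mm behind the grasp point.
Start: joints at [1.131, 0.423, 1.63, -0, 1.089, -0.019], TCP at [255.274, 570.473, 222.675] pointing down, gripper open.
Joint ranges: [-3, 3], [-0.9, 2.11], [0.09, 2.58], [-1.31, 4.45], [0.11, 2.69], [-2.54, 2.54]. Speed limits (rad/s): [2.39, 2.39, 3.01, 3.14, 3.14, 3.14].

## Interface

Orientations are given as a rotation vector (axis times angle).
In Python, from workcell import readout, imaging, close_job gives the robot as it stands.
- The arm moves only by the tool carry_out, never from a script. Its argument "rows" is a list of rows, each a list of 3 entries, a list of its own where there are three numbers: the shift along the tool's x, y, z in m, then the turn, a rotation vector about the tool's x, y, z in rad, then the closure, from 0 (fully open) to 1 (shut). In form: [[[dx, dy, dz], [wx, wy, wz], hand], ...]. A call has 1 to 12 rows; each row shifts and turns the commanded pose from where the row before left it, along the tool's axes as they then stand; what a row does not reach is not made up. A row lasts 1/12 s, in which the tool goes at most 41.7 mm and 7.16 degrees, less where a joint would pass 70% of its speed; a pose out of reach is approached as far as the arm can. A call with a gripper value outside its range is refused whole. The fingers move at their own pace and stop on an object; the grip force is fixed at half the most. Time passes only in rows, so rows that do not move let the fingers close. It gives the time, the measured TCP pose, the force and the opening at its end, in the units of the state.
- readout.get_obs(): the state, without advancing time (a new reading comes with each control period).
- imaging.get_image(name): name is "scene" or "top"; returns the picture (480x640x3 uint8, red, green, blue); there is no depth.
- imaging.camera_params(name): a dict with "fx", "fy", "cx", "cy" (pixels), "rvec" (rotation vector, rad) and "tvec" (3), from world to camera coordinates, as OpenCV has them. Camera axes: x right, y down, z forward; pixel columns grow to the right and rows downward; lengths in mm; the calibration is good to about 2 mm. A picture is of the moment at which its call begins. camera_params takes no time and is no camera call.
- close_job(): hands the job in, once; it reports no verdict.
The state is a dict: "t": time; "qpos": joint angles; "qvel": joint speeds; "joint_torque": joint torques, N m; "ee_pos": TCP position; "orientation": TCP orientation; "ft_force": force on the tool from outside, world axes, zero at the start; "moment": the same for the moment, N m; "width": finger opening in mm.
Only numpy, scipy, OpenCV 4.12 (cv2) and the standard library are available. Lean on these libraries where they do the work, as an engineer would, in place of code of your own. Each camera call takes 0.05 s, during which the arm holds its last target.

## Task

The tube support on the fixture table has done its job and its bolts are already out: take it apart from the top down, the black base rail last, and put each part upright and fully down in the foam tray whose recess has its shape (V-block oblong, screw jack six-sided, square riser square, round riser round, rail long). Set the parts down, do not drop or topple them, and leave the two bolts and the tube offcut standing where they are.

Things in the scene. Friction and masses are not known exactly. Their poses are not given: they have to be found in the camera images.
- vblock_center (a point): V-block, bright steel, 62 long (x) x 36 wide (y) x 50 tall, 90-degree V-groove 24 wide along x in its top, full-height flat sides facing +-y; about 0.55 kg. Stands loose on one of the two risers at the start, overhanging it a little at both ends. The point is its centre, 25 above its underside; z up, x along the groove (either way round is the same). (Sizes in mm)
- jack_center (a point): Small screw jack: dark steel hexagonal body 36 across flats, 42 across corners, 36 tall, two of the flats facing its +-y; on it a short steel screw (d 18) and a brass round head (d 29), 50 tall in all; about 0.36 kg. Stands loose on the other riser. The point lies on its axis 25 above its underside; z up. (Sizes in mm)
- square_riser_center (a point): Red square riser block, 54 x 54 x 50 tall, dark bores; about 0.36 kg. Stands loose on one end of the rail, under the V-block or the jack. The point is its centre, 25 above its underside; x and y square to its sides, z up. (Sizes in mm)
- round_riser_center (a point): Round riser, pale aluminium cylinder d 54 x 50 tall with two dark grooves; about 0.30 kg. Stands loose on the other end of the rail, under the V-block or the jack. The point is its centre, 25 above its underside; z up. (Sizes in mm)
- rail_center (a point): Base rail, black bar 160 long (x) x 58 wide (y) x 30 tall with bores; about 0.70 kg. Lies loose on the table and carries the two risers, their axes about 46 either side of its middle along x, the V-block and the jack on top of them (whole stack 130 tall). The point is its centre, 15 above its underside; x along its length (either way round is the same), z up. (Sizes in mm)
- vblock_tray_floor (a point): Foam tray of the V-block, outline 110 (x) x 84 (y): oblong recess 82 (x) x 56 (y), 6 deep: green floor 6 above the table, charcoal foam top 12. The point is the centre of the recess floor; z up, x and y along the tray's sides. Fixed. (Sizes in mm)
- jack_tray_floor (a point): Foam tray of the screw jack, outline 94 x 94: six-sided recess 56 across flats, two of its flats facing +-x, 6 deep: green floor 6 above the table, charcoal foam top 12. The point is the centre of the recess floor; z up, x and y along the tray's sides. Fixed. (Sizes in mm)
- square_tray_floor (a point): Foam tray of the square riser, outline 100 x 100: square recess 74 x 74, 6 deep: green floor 6 above the table, charcoal foam top 12. The point is the centre of the recess floor; z up, x and y along the tray's sides. Fixed. (Sizes in mm)
- round_tray_floor (a point): Foam tray of the round riser, outline 100 x 100: round recess d 74, 6 deep: green floor 6 above the table, charcoal foam top 12. The point is the centre of the recess floor; z up, x and y along the tray's sides. Fixed. (Sizes in mm)
- rail_tray_floor (a point): Foam tray of the base rail, the largest, outline 204 (x) x 126 (y): long recess 180 (x) x 78 (y), and at the middle of both long sides a finger scoop of the same depth, 44 wide (x), out to 56 from the centre line in +-y, 6 deep: green floor 6 above the table, charcoal foam top 12. The point is the centre of the recess floor; z up, x and y along the tray's sides. Fixed. (Sizes in mm)
- bolt_a_center (a point): Steel clamping bolt stood on its knurled head (d 31 x 17), shank d 16 pointing up, 55 tall, 0.14 kg, on the robot's left of the stack. The point is half-way up. Bystander: leave it. (Sizes in mm)
- bolt_b_center (a point): The same kind of bolt, on the robot's right of the stack. Bystander: leave it. (Sizes in mm)
- tube_center (a point): Offcut of aluminium tube standing on end, d 50 x 90 tall, 0.28 kg, at the far side of the work. The point is half-way up. Bystander: leave it. (Sizes in mm)
Things that resemble listed ones, but are neither listed nor needed, are in the scene too. What is shaped like the part that bears jack_tray_floor but pink or yellow is not meant.

How it is judged (in metres and radians):
On the way, in this order (a step that is already met when the one before it is completed fails the run):
1. the V-block, the screw jack and both risers are each down in their own trays (horizontal distance between vblock_center and vblock_tray_floor below 0.016 m and z of vblock_center in the frame of vblock_tray_floor below 0.027 m and angle between each of vblock_center, jack_center, square_riser_center, round_riser_center's own z axis and vertical below 0.05 rad and horizontal distance between jack_center and jack_tray_floor below 0.016 m and z of jack_center in the frame of jack_tray_floor below 0.027 m and horizontal distance between square_riser_center and square_tray_floor below 0.016 m and z of square_riser_center in the frame of square_tray_floor below 0.027 m and horizontal distance between round_riser_center and round_tray_floor below 0.016 m and z of round_riser_center in the frame of round_tray_floor below 0.027 m), for 0.2 s.
2. then the base rail is down in its tray (horizontal distance between rail_center and rail_tray_floor below 0.016 m and z of rail_center in the frame of rail_tray_floor below 0.017 m and angle between rail_center's own z axis and vertical below 0.05 rad), for 0.2 s.
At the end, for the whole second after the job is handed in: Each of the five parts stands upright (within 0.05 rad) and at rest in the recess of its own shape, resting on the recess floor (within 2 mm) and within 16 mm of its centre; bolts and tube within 30 mm of where they stood (all of step 1 and all of step 2 and linear speed of each of vblock, jack, square_riser, round_riser, rail below 0.02 m/s and distance of each of bolt_a_center, bolt_b_center, tube_center from where it was at the start of the episode below 0.03 m); the robot touches nothing.
It fails at once if a part is dropped or toppled (moves faster than 0.6 m/s while the fingers do not hold it) ((linear speed of vblock above 0.6 m/s and contact force between the fingers and vblock below 0.3 N) or (linear speed of jack above 0.6 m/s and contact force between the fingers and jack below 0.3 N) or (linear speed of square_riser above 0.6 m/s and contact force between the fingers and square_riser below 0.3 N) or (linear speed of round_riser above 0.6 m/s and contact force between the fingers and round_riser below 0.3 N) or (linear speed of rail above 0.6 m/s and contact force between the fingers and rail below 0.3 N)).
It fails at once if a bystander bolt or the tube is knocked over or pushed more than 30 mm ((distance of bolt_a_center from where it was at the start of the episode above 0.03 m or angle between bolt_a_center's own z axis and vertical above 0.5 rad) or (distance of bolt_b_center from where it was at the start of the episode above 0.03 m or angle between bolt_b_center's own z axis and vertical above 0.5 rad) or (distance of tube_center from where it was at the start of the episode above 0.03 m or angle between tube_center's own z axis and vertical above 0.5 rad)).
It also fails if it takes over 138 s, if anything falls off the work surface, if the arm or the gripper's body presses on something with over 40 N, if the wrist force passes 120 N, or if a joint passes its speed limit or range.

## Working session

There is one attempt and no reset: what is moved stays moved. The work goes in short steps, Python scripts to look and compute and a tool call to move; the robot and the scene stay as the last step left them, time stands still between calls to the robot, and variables do not carry over. Pictures are saved under pics/ and viewed, and the job is handed in when it is done.

Besides the shell and the picture viewer there is one more tool, called after "Call:" as name([rows], argument=value, ...), one row to a line, values as JSON. carry_out: Moves the arm, as the interface text tells. Its arguments: {"type":"object","properties":{"rows":{"type":"array","items":{"type":"array"}}},"required":["rows"]}

```bash
mkdir -p pics; ls; python3 - <<'E'
from workcell import readout, imaging
import cv2
print(readout.get_obs())
for n in("scene","top"):
    print(n,imaging.camera_params(n)); cv2.imwrite(f"pics/{n}0.png",imaging.get_image(n)[:,:,::-1])
E
```

```text
pics
{'t': 0.0, 'qpos': array([ 1.13099553e+00,  4.23820430e-01,  1.63066919e+00,  1.00533064e-05,
        1.08864444e+00, -1.90087581e-02]), 'qvel': array([ 1.11392629e-03,  1.47616910e-03,  1.62474568e-03,  2.39873406e-04,
       -8.98579711e-05, -1.11776477e-03]), 'joint_torque': array([ 6.08802075e-04, -5.44628584e+01, -2.73661691e+01,  6.43292628e-02,
        2.28561455e-02, -1.64377784e-04]), 'ee_pos': array([255.04320925, 569.98214718, 221.92263741]), 'orientation': array([-6.56044817e-01, -3.07196149e+00,  2.35435426e-03]), 'ft_force': array([-0.28844815, -0.4534015 ,  0.2131898 ]), 'moment': array([ 0.00167553,  0.02682498, -0.0348851 ]), 'width': 87.57877942398517}
scene {'fx': 605.6551944354117, 'fy': 605.6551944354117, 'cx': 313.02481943492745, 'cy': 239.20995198393075, 'rvec': array([ 1.60427064,  1.89864546, -0.82176095]), 'tvec': array([ 120.83798421, -364.34949843, 1680.07213039])}
top {'fx': 450.0974965310295, 'fy': 450.0974965310295, 'cx': 322.90768436258026, 'cy': 242.72051707406658, 'rvec': array([ 2.15114548, -2.1729434 ,  0.10490849]), 'tvec': array([  16.02568353,  603.1268153 , 1091.3659156 ])}
```

View pics/scene0.png

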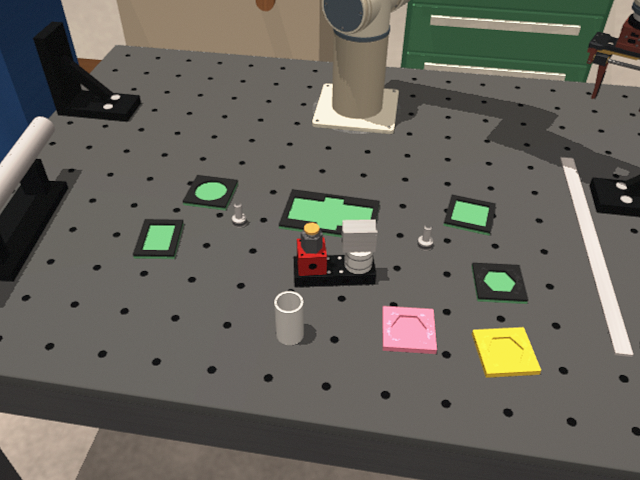

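View pics/top0.png

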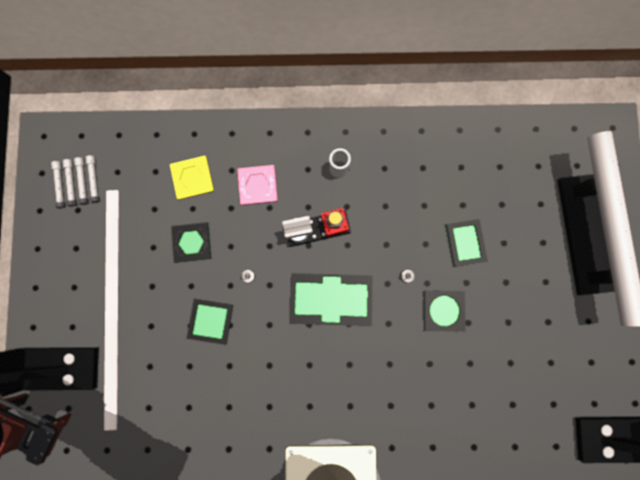

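```bash
cat > h.py <<'E'
import numpy as np, cv2
from workcell import readout, imaging
def P(n):
    c=imaging.camera_params(n); K=np.array([[c['fx'],0,c['cx']],[0,c['fy'],c['cy']],[0,0,1]])
    return K,np.array(c['rvec']),np.array(c['tvec'])
def proj(n,X):
    K,r,t=P(n); return cv2.projectPoints(np.float64(X).reshape(-1,3),r,t,K,None)[0].reshape(-1,2)
def back(n,uv,z):
    K,r,t=P(n); R=cv2.Rodrigues(r)[0]; C=-R.T@t
    uv=np.float64(uv).reshape(-1,2); d=(R.T@np.linalg.inv(K)@np.c_[uv,np.ones(len(uv))].T).T
    return C+d*((z-C[2])/d[:,2])[:,None]
E
python3 - <<'E'
from h import *
for n in("scene","top"):
    im=cv2.imread(f"pics/{n}0.png"); hsv=cv2.cvtColor(im,cv2.COLOR_BGR2HSV)
    m=cv2.inRange(hsv,(45,90,130),(80,255,255))
    k,l,s,c=cv2.connectedComponentsWithStats(m)
    for i in range(1,k):
        if s[i,4]<150: continue
        cs,_=cv2.findContours((l==i).astype(np.uint8),0,2)
        w=back(n,cs[0].reshape(-1,2),6)[:,:2].astype(np.float32)
        r=cv2.minAreaRect(w); g=back(n,c[i],6)[0]
        print(n,c[i].round(1),s[i,4],g.round(1),'rect',np.round(r[0],1),np.round(r[1],1),round(r[2],1))
a=cv2.imread("pics/scene0.png")[180:360,250:450]; cv2.imwrite("pics/c1.png",cv2.resize(a,None,fx=4,fy=4,interpolation=2)[:600])
im=cv2.imread("pics/scene0.png")[200:350,265:465]; cv2.imwrite("pics/c1.png",cv2.resize(im,(800,600),interpolation=2))
im=cv2.imread("pics/top0.png")[195:255,270:350]; cv2.imwrite("pics/c2.png",cv2.resize(im,(800,600),interpolation=2))
E
```

```text
scene [210.4 190.8] 435 [ 431.9 -290.5    6. ] rect [ 430.4 -290.3] [63.  70.6] 9.8
scene [326.8 211.8] 1645 [460.2 -14.4   6. ] rect [462.5  -6.8] [178.9 105.7] 87.1
scene [469.9 213.2] 658 [411.1 299.4   6. ] rect [409.9 299. ] [74.4 67.6] 80.7
scene [158.5 237.3] 617 [ 603.2 -353.3    6. ] rect [ 601.6 -353.5] [75.4 53.5] 8.5
scene [498.8 281.2] 457 [611.3 351.1   6. ] rect [610.6 351.3] [50.7 58.6] 4.5
top [208.1 322.2] 216 [408.1 300.8   6. ] rect [410.5 297.3] [74.7 76. ] 80.7
```

View pics/c1.png

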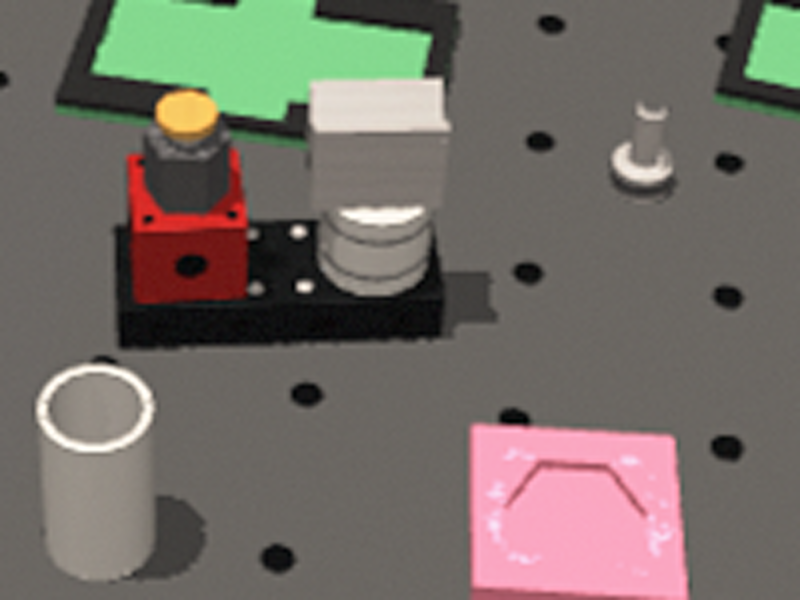

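View pics/c2.png

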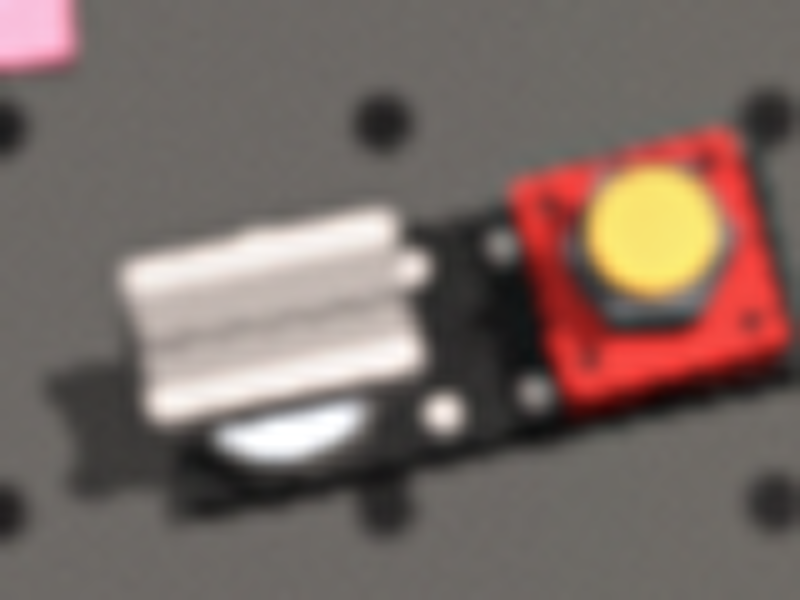

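```bash
python3 - <<'E'
from h import *
n="top"
im=cv2.imread(f"pics/{n}0.png"); hsv=cv2.cvtColor(im,cv2.COLOR_BGR2HSV)
def do(name,m,z,mn=60):
    m=m.copy(); k,l,s,c=cv2.connectedComponentsWithStats(m)
    for i in range(1,k):
        if s[i,4]<mn: continue
        cs,_=cv2.findContours((l==i).astype(np.uint8),0,2)
        w=back(n,cs[0].reshape(-1,2),z)[:,:2].astype(np.float32)
        r=cv2.minAreaRect(w); g=back(n,c[i],z)[0]
        print(name,c[i].round(1),s[i,4],g.round(1),'rect',np.round(r[0],1),np.round(r[1],1),round(r[2],1))
print(hsv[322,208],hsv[300,330],hsv[310,445])
do('green',cv2.inRange(hsv,(45,60,110),(85,255,255)),6)
roi=np.zeros(im.shape[:2],np.uint8); roi[195:255,270:350]=255
do('red',cv2.inRange(hsv,(0,150,100),(8,255,255))|cv2.inRange(hsv,(170,150,100),(180,255,255))&roi,80)
do('brass',cv2.inRange(hsv,(18,80,120),(35,255,255))&roi,130,30)
g=cv2.cvtColor(im,6)
m=((g>130)&(hsv[:,:,1]<60)).astype(np.uint8)*255&roi
do('vb',m,130,30)
n='scene'
im=cv2.imread(f"pics/{n}0.png"); hsv=cv2.cvtColor(im,cv2.COLOR_BGR2HSV)
roi=np.zeros(im.shape[:2],np.uint8); roi[200:300,280:400]=255
do('brass',cv2.inRange(hsv,(12,80,120),(35,255,255))&roi,130,30)
E
```

```text
[ 65  86 235] [ 65  65 244] [ 65  58 246]
green [466.6 241.3] 630 [ 605.8 -356.     6. ] rect [ 603.4 -355.6] [85.9 58.5] 8.9
green [190.8 242. ] 453 [611.6 348.8   6. ] rect [611.7 348.4] [59.7 62.3] 5.8
green [330.9 299.1] 2658 [463.   -8.6   6. ] rect [463.5  -7.7] [183.6 115.4] 88.9
green [445.3 312.4] 447 [ 427.2 -294.9    6. ] rect [ 432.6 -292.5] [74.7 75.1] 43.6
green [209.6 321.2] 949 [410.7 297.1   6. ] rect [410.8 296.9] [77.1 77.6] 80.7
red [334.7 223.3] 303 [644.8 -19.3  80. ] rect [649.5 -18.8] [56.2 57.2] 14.2
brass [334.7 217.9] 136 [649.8 -18.6 130. ] rect [649.5 -18.1] [29.8 27.8] 89.4
vb [297.  225.7] 490 [632.6  67.9 130. ] rect [633.1  66.8] [40.8 69. ] 10.8
vb [299.  237.7] 60 [604.9  63.5 130. ] rect [604.2  63.3] [10.8 32.7] 10.8
brass [311.1 228.1] 163 [655.6 -16.7 130. ] rect [656.3 -15.8] [35.9 27.8] 10.1
```

```bash
cat >> h.py <<'E'
def box(c,yaw,L,W,z0,z1):
    a=np.radians(yaw); u=np.array([np.cos(a),np.sin(a)]); v=np.array([-u[1],u[0]])
    b=[np.array(c)+s*u*L/2+t*v*W/2 for s,t in((1,1),(1,-1),(-1,-1),(-1,1))]
    return [np.array([[*p,z] for p in b]) for z in(z0,z1)]
def circ(c,r,z,n=40,a0=0):
    a=np.linspace(0,2*np.pi,n,endpoint=False)+np.radians(a0); return np.c_[c[0]+r*np.cos(a),c[1]+r*np.sin(a),np.full(n,z)]
def overlay(n,src,loops,x0,y0,w,h,out):
    f=800//w; im=cv2.resize(src[y0:y0+h,x0:x0+w],None,fx=f,fy=f,interpolation=2)
    for L,col in loops:
        p=((proj(n,L)-[x0,y0]+.5)*f).round().astype(int); cv2.polylines(im,[p],True,col,1)
    cv2.imwrite(out,im)
E
cat > ov.py <<'E'
from h import *
Y=10.8; a=np.radians(Y)
rd=np.array([np.sin(a),-np.cos(a)])  # toward square/jack end
rc=np.array([640,24.]); sq=rc+46*rd; ro=rc-46*rd
print(sq,ro)
loops=[]
for b in box(rc,Y,58,160,0,30): loops.append((b,(255,0,0)))
for b in box(sq,Y,54,54,30,80): loops.append((b,(0,255,0)))
for z in(30,80): loops.append((circ(ro,27,z),(255,255,0)))
for b in box((632,67),Y,36,62,80,130): loops.append((b,(0,0,255)))
loops.append((circ((650,-18),14.5,130),(255,0,255)))
for z in(80,116): loops.append((circ((650,-18),21,z,6,30+30+Y),(0,255,255)))
for t,yaw,L,W in(((604,-356),8.9,82,56),((463.5,-8),-1.5,78,180),((410.8,297),-9.3,74,74)): 
    for b in box(t,yaw,L,W,6,12)[:1]: loops.append((b,(0,0,255)))
loops.append((circ((611.5,349),28/np.cos(np.pi/6),6,6,30+5),(0,0,255))); loops.append((circ((430,-293),37,6),(0,0,255)))
overlay("top",cv2.imread("pics/top0.png"),loops,265,190,100,75,"pics/o1.png")
overlay("scene",cv2.imread("pics/scene0.png"),loops,265,205,133,95,"pics/o2.png")
overlay("top",cv2.imread("pics/top0.png"),loops,160,180,350,180,"pics/o3.png")
E
python3 ov.py
```

```text
[648.61954047 -21.18521353] [631.38045953  69.18521353]
```

View pics/o1.png

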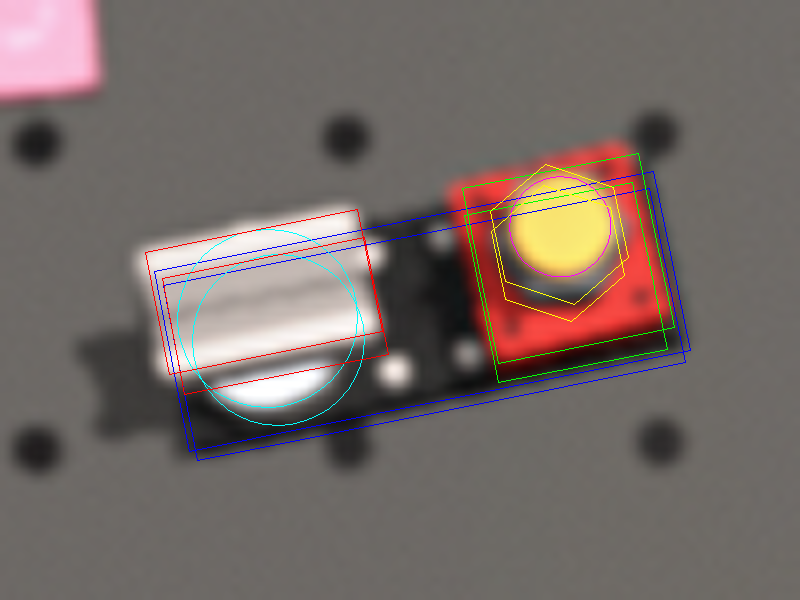

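View pics/o2.png

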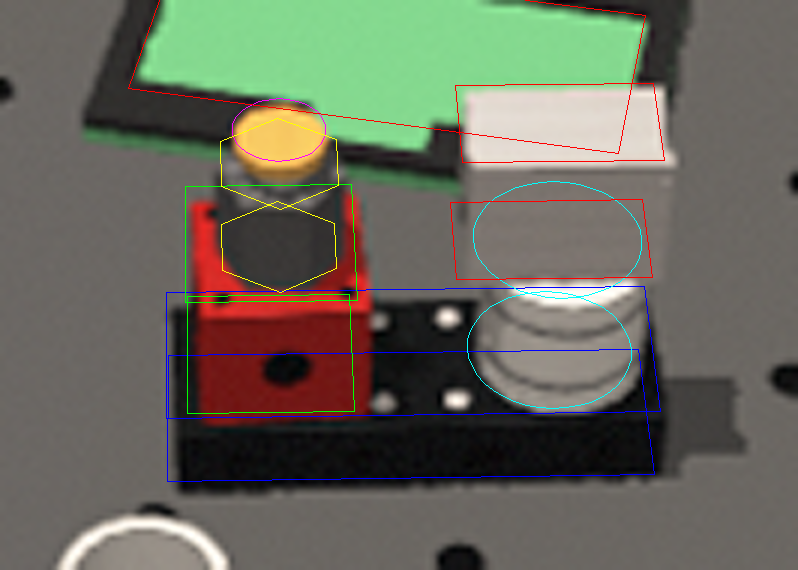

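View pics/o3.png

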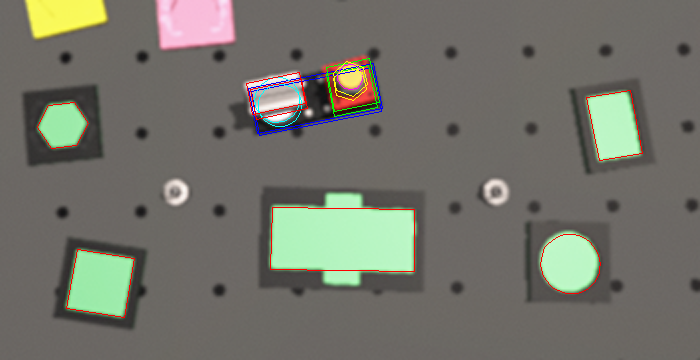

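```bash
cat >> h.py <<'E'
from scipy.spatial.transform import Rotation as Ro
def down(yd):
    a=np.radians(yd); y=np.array([np.cos(a),np.sin(a),0]); z=np.array([0,0,-1.]); return np.c_[np.cross(y,z),y,z]
def plan(p,yd,step=38,rstep=6.5):
    o=readout.get_obs(); c=o['ee_pos']; R=Ro.from_rotvec(o['orientation']).as_matrix()
    print('t',round(o['t'],2),'tcp',c.round(1),'w',round(o['width'],1),'F',o['ft_force'].round(1),'q',o['qpos'].round(2),'jaw',round(np.degrees(np.arctan2(R[1,1],R[0,1])),1))
    w=Ro.from_matrix(R.T@down(yd)).as_rotvec(); nr=int(np.ceil(np.degrees(np.linalg.norm(w))/rstep)); print('rot rows',nr,(w/max(nr,1)).round(4),'total',w.round(4))
    for nm,RR in(('trans(before rot)',R),('trans(after rot)',down(yd))):
        d=RR.T@(np.array(p)-c)/1000; n=int(np.ceil(np.linalg.norm(d)*1000/step)); print(nm,'n',n,(d/n).round(5),'total',d.round(4))
    return
E
python3 - <<'E'
from h import *
plan((633,68,200),10.8)
print('tube',back('top',[340,158],90), 'bolts',back('top',[[407.5,275.5],[248,275.5]],55))
E
```

```text
t 0.1 tcp [255.1 570.  222. ] w 87.9 F [ 0.9 -0.3  0.1] q [ 1.13  0.42  1.63 -0.    1.09 -0.02] jaw 65.9
rot rows 9 [-1.000e-04  1.000e-04  1.068e-01] total [-1.200e-03  7.000e-04  9.616e-01]
trans(before rot) n 17 [-0.03235 -0.01787  0.00132] total [-0.55   -0.3039  0.0224]
trans(after rot) n 17 [-0.03318  0.0163   0.00129] total [-0.564   0.2772  0.022 ]
tube [[802.39093314 -33.82345207  90.        ]] bolts [[ 518.80356223 -194.38260501   55.        ]
 [ 522.6285535   192.5781438    55.        ]]
```

Call:
carry_out([
  [[-0.0324,-0.0179,0.001],[0,0,0],0],
  [[-0.0324,-0.0179,0.001],[0,0,0],0],
  [[-0.0324,-0.0179,0.001],[0,0,0],0],
  [[-0.0324,-0.0179,0.001],[0,0,0],0],
  [[-0.0324,-0.0179,0.001],[0,0,0],0],
  [[-0.0324,-0.0179,0.001],[0,0,0],0],
  [[-0.0324,-0.0179,0.001],[0,0,0],0],
  [[-0.0324,-0.0179,0.001],[0,0,0],0],
  [[-0.0324,-0.0179,0.001],[0,0,0],0],
  [[-0.0324,-0.0179,0.001],[0,0,0],0],
  [[-0.0324,-0.0179,0.001],[0,0,0],0],
  [[-0.0324,-0.0179,0.001],[0,0,0],0],
])

```text
t: 1.1
ee_pos: [523.0, 213.9, 210.4]
orientation: [-0.656, -3.072, 0.0]
ft_force: [-0.1, 0.7, -1.1]
width: 87.8
```

Call:
carry_out([
  [[-0.0324,-0.0179,0.001],[0,0,0],0],
  [[-0.0324,-0.0179,0.001],[0,0,0],0],
  [[-0.0324,-0.0179,0.001],[0,0,0],0],
  [[0,0,0],[0,0,0.107],0],
  [[0,0,0],[0,0,0.107],0],
  [[0,0,0],[0,0,0.107],0],
  [[0,0,0],[0,0,0.107],0],
  [[0,0,0],[0,0,0.107],0],
  [[0,0,0],[0,0,0.107],0],
  [[0,0,0],[0,0,0.107],0],
  [[0,0,0],[0,0,0.107],0],
  [[0,0,0],[0,0,0.107],0],
])

```text
t: 2.1
ee_pos: [588.9, 126.8, 207.3]
orientation: [-2.01, -2.413, 0.001]
ft_force: [-0.2, 0.4, -0.5]
width: 87.7
```

```bash
python3 - <<'E'
from h import *
plan((633,68,200),10.8)
E
```

```text
t 2.1 tcp [588.9 126.8 207.3] w 87.7 F [-0.2  0.4 -0.5] q [ 0.19  0.41  1.69 -0.    1.04  0.01] jaw 10.4
rot rows 1 [-0.0009  0.     -0.0068] total [-0.0009  0.     -0.0068]
trans(before rot) n 2 [-0.0329   0.01639  0.00361] total [-0.0658  0.0328  0.0072]
trans(after rot) n 2 [-0.03301  0.01617  0.00363] total [-0.066   0.0323  0.0073]
```

Call:
carry_out([
  [[-0.033,0.0164,0.004],[0,0,-0.007],0],
  [[-0.033,0.0162,0.0036],[0,0,0],0],
  [[0,0,0.02],[0,0,0],0],
  [[0,0,0.02],[0,0,0],0],
  [[0,0,0],[0,0,0],0],
  [[0,0,0],[0,0,0],0],
])

```text
t: 2.6
ee_pos: [632.6, 68.1, 158.9]
orientation: [-1.995, -2.424, 0.004]
ft_force: [0.1, 0.4, -0.1]
width: 87.6
```

```bash
python3 - <<'E'
from h import *
plan((633,68,92),10.8)
for n in("scene","top"):
    cv2.imwrite(f"pics/{n}1.png",imaging.get_image(n)[:,:,::-1])
im=cv2.imread("pics/scene1.png")[150:300,265:465]; cv2.imwrite("pics/d1.png",cv2.resize(im,(800,600),interpolation=2))
E
```

```text
t 2.6 tcp [632.6  68.1 158.9] w 87.6 F [ 0.1  0.4 -0.1] q [ 0.09  0.51  1.65  0.    0.98 -0.11] jaw 11.1
rot rows 1 [-0.0033 -0.0004  0.0053] total [-0.0033 -0.0004  0.0053]
trans(before rot) n 2 [-0.0001   0.0003   0.03343] total [-0.0002  0.0006  0.0669]
trans(after rot) n 2 [-8.000e-05  1.900e-04  3.343e-02] total [-0.0002  0.0004  0.0669]
```

View pics/d1.png

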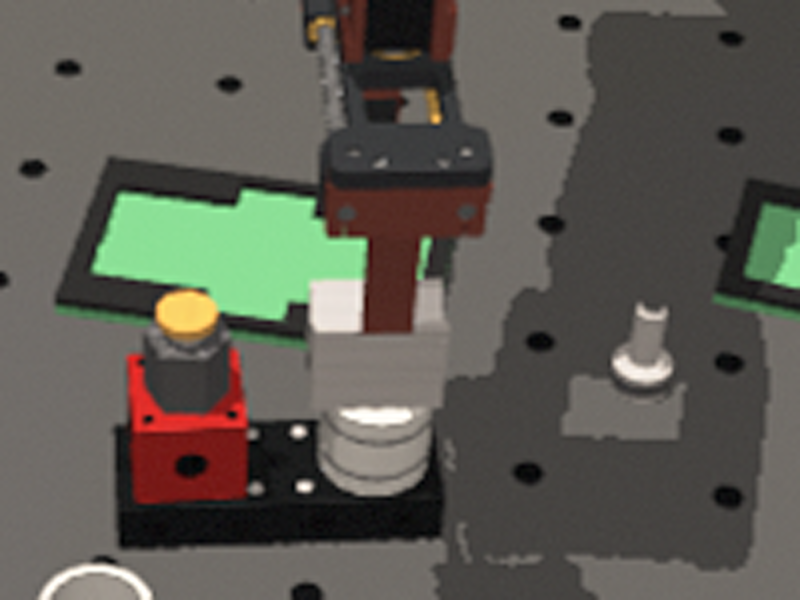

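```bash
python3 - <<'E'
from h import *
a=np.radians(11.1);u=np.array([np.cos(a),np.sin(a)])
p=np.r_[np.array([632.6,68.1])+57*u,159]
print((proj('scene',p)-[265,150])*4)
for y in(66,68,70,72):
  q=np.r_[np.array([633,y])+18*u,130]; print(y,(proj('scene',q)-[265,150])*4)
E
```

```text
[[386.71595288 337.3902244 ]]
66 [[371.05645967 326.55918409]]
68 [[375.38619666 327.0550741 ]]
70 [[379.71777548 327.55117506]]
72 [[384.0511973  328.04748711]]
```

Call:
carry_out([
  [[0,0,0.022],[-0.003,0,0.005],0],
  [[0,0,0.022],[0,0,0],0],
  [[0,0,0.022],[0,0,0],0],
  [[0,0,0],[0,0,0],0],
  [[0,0,0],[0,0,0],1],
  [[0,0,0],[0,0,0],1],
  [[0,0,0],[0,0,0],1],
  [[0,0,0],[0,0,0],1],
  [[0,0,0],[0,0,0],1],
  [[0,0,0],[0,0,0],1],
  [[0,0,0],[0,0,0],1],
  [[0,0,0],[0,0,0],1],
])

```text
t: 3.7
ee_pos: [633.5, 68.2, 94.2]
orientation: [2.001, 2.42, 0.003]
ft_force: [-6.4, -1.3, 5.4]
width: 38.3
```

Call:
carry_out([
  [[0,0,0],[0,0,0],1],
  [[0,0,0],[0,0,0],1],
  [[0,0,0],[0,0,0],1],
])

```text
t: 3.95
ee_pos: [633.2, 68.1, 94.0]
orientation: [2.001, 2.42, 0.002]
ft_force: [-4.1, -1.3, 4.1]
width: 36.0
```

Call:
carry_out([
  [[0,0,-0.005],[0,0,0],1],
  [[0,0,-0.015],[0,0,0],1],
  [[0,0,-0.025],[0,0,0],1],
  [[0,0,-0.03],[0,0,0],1],
  [[0,0,-0.03],[0,0,0],1],
  [[0,0,0],[0,0,0],1],
  [[0,0,0],[0,0,0],1],
])

```text
t: 4.53
ee_pos: [634.6, 68.4, 200.1]
orientation: [1.999, 2.418, 0.008]
ft_force: [0.0, -0.4, -6.5]
width: 35.8
```

```bash
python3 - <<'E'
from h import *
plan((604,-356,190),-81.1,step=32)
for n in("scene","top"):
    cv2.imwrite(f"pics/{n}2.png",imaging.get_image(n)[:,:,::-1])
im=cv2.imread("pics/scene2.png")[150:300,265:465]; cv2.imwrite("pics/d2.png",cv2.resize(im,(800,600),interpolation=2))
E
```

```text
t 4.53 tcp [634.6  68.4 200.1] w 35.8 F [ 0.  -0.4 -6.5] q [ 0.09  0.46  1.62  0.    1.05 -0.1 ] jaw 10.8
rot rows 15 [ 0.0004 -0.0003  0.107 ] total [ 0.0053 -0.0051  1.6045]
trans(before rot) n 14 [-0.02936 -0.00785  0.00068] total [-0.4111 -0.1098  0.0095]
trans(after rot) n 14 [-0.00685  0.02961  0.00072] total [-0.0959  0.4145  0.0101]
```

View pics/d2.png

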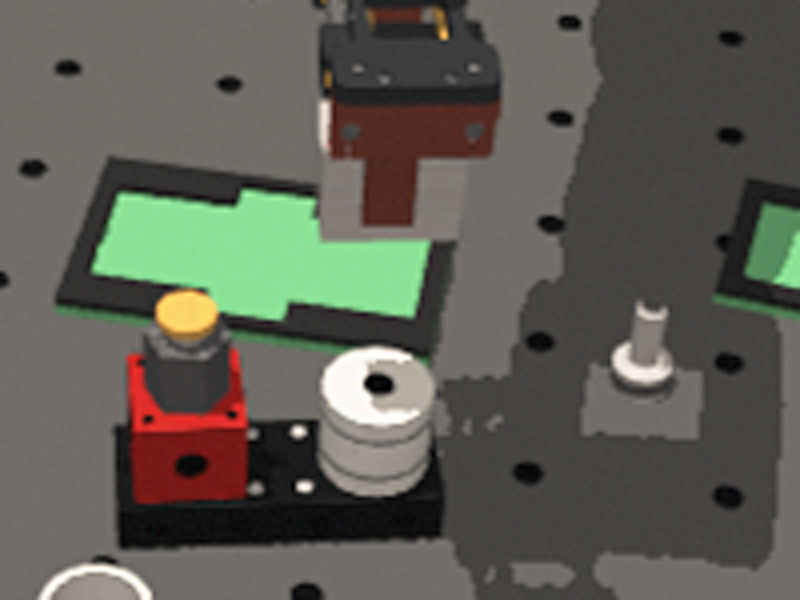

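Call:
carry_out([
  [[-0.015,-0.004,0],[0,0,0],1],
  [[-0.03,-0.008,0],[0,0,0],1],
  [[-0.03,-0.008,0],[0,0,0],1],
  [[-0.03,-0.008,0],[0,0,0],1],
  [[-0.03,-0.008,0],[0,0,0],1],
  [[-0.03,-0.008,0],[0,0,0],1],
  [[-0.03,-0.008,0],[0,0,0],1],
  [[-0.03,-0.008,0],[0,0,0],1],
  [[-0.03,-0.008,0],[0,0,0],1],
  [[-0.03,-0.008,0],[0,0,0],1],
  [[-0.03,-0.008,0],[0,0,0],1],
  [[-0.03,-0.008,0],[0,0,0],1],
])

```text
t: 5.63
ee_pos: [606.1, -289.5, 196.0]
orientation: [-2.001, -2.419, -0.002]
ft_force: [0.8, -0.3, -5.6]
width: 36.1
```

Call:
carry_out([
  [[-0.03,-0.008,0],[0,0,0.05],1],
  [[-0.03,-0.01,0],[0,0,0.107],1],
  [[-0.005,-0.003,0],[0,0,0.107],1],
  [[0,0,0],[0,0,0.107],1],
  [[0,0,0],[0,0,0.107],1],
  [[0,0,0],[0,0,0.107],1],
  [[0,0,0],[0,0,0.107],1],
  [[0,0,0],[0,0,0.107],1],
  [[0,0,0],[0,0,0.107],1],
  [[0,0,0],[0,0,0.107],1],
  [[0,0,0],[0,0,0.107],1],
  [[0,0,0],[0,0,0.107],1],
])

```text
t: 6.63
ee_pos: [595.6, -355.0, 195.7]
orientation: [-3.03, -0.818, 0.0]
ft_force: [0.4, 0.5, -6.4]
width: 35.9
```

Call:
carry_out([
  [[0,0,0],[0,0,0.107],1],
  [[0,0,0],[0,0,0.107],1],
  [[0,0,0],[0,0,0.107],1],
  [[0,0,0],[0,0,0.05],1],
  [[0,0,0],[0,0,0],1],
  [[0,0,0],[0,0,0],1],
])

```text
t: 7.13
ee_pos: [596.0, -355.0, 196.5]
orientation: [-3.129, -0.256, -0.0]
ft_force: [1.2, -0.0, -6.2]
width: 35.9
```

```bash
python3 - <<'E'
from h import *
plan((604,-356,22),-81.1,step=25)
E
```

```text
t 7.13 tcp [ 596.  -355.   196.5] w 35.9 F [ 1.2 -0.  -6.2] q [-0.56  0.55  1.48  0.    1.11  0.85] jaw -80.6
rot rows 1 [-0.0022 -0.0004  0.008 ] total [-0.0022 -0.0004  0.008 ]
trans(before rot) n 7 [0.0011  0.00038 0.02493] total [0.0077 0.0027 0.1745]
trans(after rot) n 7 [0.00111 0.00032 0.02493] total [0.0078 0.0022 0.1745]
```

Call:
carry_out([
  [[0.004,0.001,0.02],[-0.002,0,0.008],1],
  [[0.004,0.001,0.03],[0,0,0],1],
  [[0,0,0.03],[0,0,0],1],
  [[0,0,0.03],[0,0,0],1],
  [[0,0,0.03],[0,0,0],1],
  [[0,0,0.015],[0,0,0],1],
  [[0,0,0],[0,0,0],1],
  [[0,0,0],[0,0,0],1],
])

```text
t: 7.8
ee_pos: [605.4, -355.9, 43.0]
orientation: [3.132, 0.242, 0.002]
ft_force: [0.4, 0.3, -4.9]
width: 36.2
```

```bash
python3 - <<'E'
from h import *
plan((604,-356,21),-81.1,step=25)
for n in("scene","top"):
    cv2.imwrite(f"pics/{n}3.png",imaging.get_image(n)[:,:,::-1])
im=cv2.imread("pics/scene3.png")[150:300,65:265]; cv2.imwrite("pics/d3.png",cv2.resize(im,(800,600),interpolation=2))
E
```

```text
t 7.8 tcp [ 605.4 -355.9   43. ] w 36.2 F [ 0.4  0.3 -4.9] q [-0.55  0.75  1.53  0.    0.86  0.87] jaw -81.2
rot rows 1 [ 0.0007 -0.0015 -0.0009] total [ 0.0007 -0.0015 -0.0009]
trans(before rot) n 1 [-0.00146 -0.0001   0.02198] total [-0.0015 -0.0001  0.022 ]
trans(after rot) n 1 [-1.430e-03 -9.000e-05  2.198e-02] total [-0.0014 -0.0001  0.022 ]
```

View pics/d3.png

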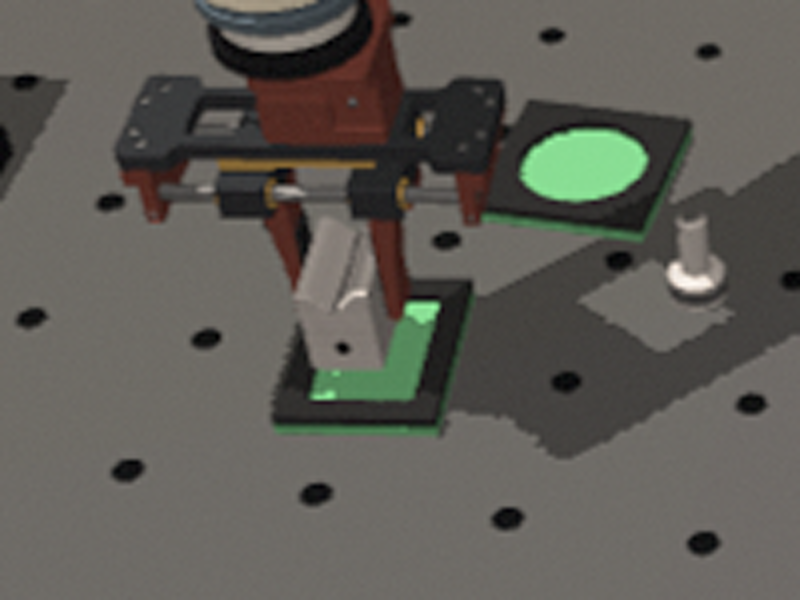

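```bash
python3 - <<'E'
from h import *
print(back('scene',[[142.5,240.2],[160.8,242.7]],29))
print((proj('scene',box((605.4,-355.9),8.9,62,36,29,79)[0])-[65,150])*4)
print((proj('scene',box((604,-356),8.9,82,56,6,12)[0])-[65,150])*4)
E
```

```text
[[ 640.00274403 -370.01470976   29.        ]
 [ 640.79728472 -330.48244654   29.        ]]
[[383.01369227 360.19458487]
 [312.94931855 359.49043407]
 [338.09831255 279.87482562]
 [405.70073278 280.54233583]]
[[406.79076985 404.25376258]
 [298.61869258 403.15618357]
 [331.92474808 297.79503097]
 [435.16160053 298.81848825]]
```

Call:
carry_out([
  [[-0.002,-0.003,0],[0,0,0],1],
  [[0,0,0.01],[0,0,0],1],
  [[0,0,0.006],[0,0,0],1],
  [[0,0,0.003],[0,0,0],1],
  [[0,0,0.002],[0,0,0],1],
  [[0,0,0],[0,0,0],1],
  [[0,0,0],[0,0,0],1],
])

```text
t: 8.48
ee_pos: [603.5, -353.4, 22.5]
orientation: [3.131, 0.241, 0.005]
ft_force: [0.6, -0.3, -6.3]
width: 36.0
```

Call:
carry_out([
  [[0,0,0.001],[0,0,0],1],
  [[0,0,0.001],[0,0,0],1],
  [[0,0,0],[0,0,0],1],
])

```text
t: 8.73
ee_pos: [603.5, -353.4, 20.7]
orientation: [3.131, 0.241, 0.005]
ft_force: [-0.4, 0.9, -6.3]
width: 35.8
```

Call:
carry_out([
  [[0,0,0.001],[0,0,0],1],
  [[0,0,0],[0,0,0],1],
])

```text
t: 8.9
ee_pos: [603.7, -353.4, 20.0]
orientation: [3.13, 0.241, 0.005]
ft_force: [-0.3, 0.1, -3.9]
width: 35.7
```

Call:
carry_out([
  [[0,0,0.001],[0,0,0],1],
  [[0,0,0],[0,0,0],1],
  [[0,0,0],[0,0,0],0.6],
  [[0,0,0],[0,0,0],0],
  [[0,0,0],[0,0,0],0],
  [[0,0,0],[0,0,0],0],
  [[0,0,0],[0,0,0],0],
  [[0,0,0],[0,0,0],0],
])

```text
t: 9.57
ee_pos: [603.7, -353.5, 18.7]
orientation: [3.13, 0.241, 0.005]
ft_force: [-0.6, -0.3, 0.2]
width: 65.7
```

Call:
carry_out([
  [[0,0,-0.015],[0,0,0],0],
  [[0,0,-0.03],[0,0,0],0],
  [[0,0,-0.035],[0,0,0],0],
  [[0,0,-0.04],[0,0,0],0],
  [[0,0,-0.04],[0,0,0],0],
  [[0,0,-0.02],[0,0,0],0],
  [[0,0,0],[0,0,0],0],
])

```text
t: 10.15
ee_pos: [605.9, -354.9, 206.7]
orientation: [3.124, 0.241, 0.019]
ft_force: [0.7, 0.7, 0.2]
width: 87.8
```

```bash
python3 - <<'E'
from h import *
plan((650,-18,200),10.8,step=38)
for n in("scene","top"):
    cv2.imwrite(f"pics/{n}4.png",imaging.get_image(n)[:,:,::-1])
im=cv2.imread("pics/scene4.png")[150:300,65:265]; cv2.imwrite("pics/d4.png",cv2.resize(im,(800,600),interpolation=2))
E
```

```text
t 10.15 tcp [ 605.9 -354.9  206.7] w 87.8 F [0.7 0.7 0.2] q [-0.55  0.55  1.47  0.    1.11  0.87] jaw -81.2
rot rows 15 [ 1.10e-03 -1.00e-04 -1.07e-01] total [ 0.0165 -0.0017 -1.6055]
trans(before rot) n 9 [ 0.01056 -0.03625  0.00054] total [ 0.0951 -0.3263  0.0048]
trans(after rot) n 9 [0.03586 0.01182 0.00075] total [0.3227 0.1064 0.0067]
```

View pics/d4.png

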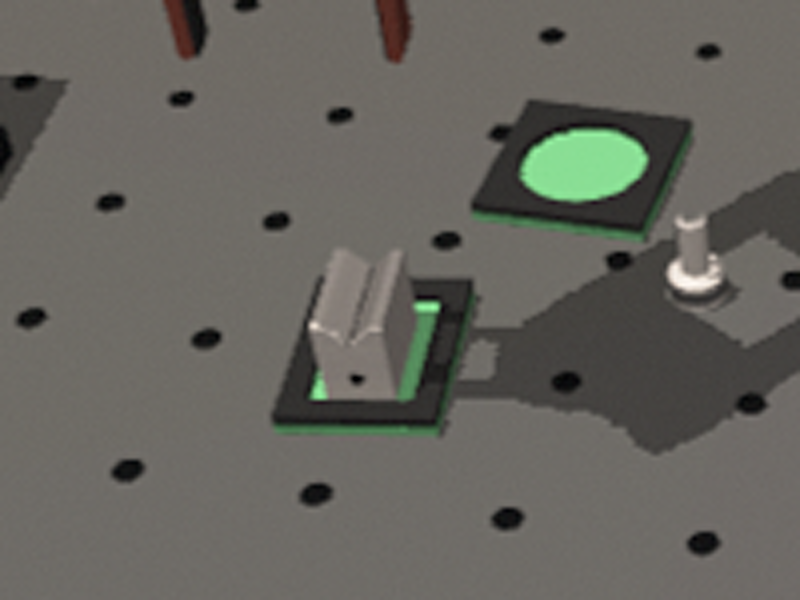

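```bash
python3 - <<'E'
from h import *
im=cv2.imread("pics/scene4.png")
L=[(b,(0,0,255)) for b in box((603.6,-353.4),8.9,62,36,6,56)]+[(box((603,-353),8.9,82,56,6,12)[1],(255,255,0))]
overlay("scene",im,L,115,195,100,75,"pics/e1.png")
L=[(b,(0,0,255)) for b in box((603.6,-353.4),8.9,62,36,6,56)]+[(box((603,-353),8.9,82,56,6,12)[1],(255,255,0)),(box((603,-353),8.9,110,84,6,12)[1],(255,255,0))]
overlay("top",cv2.imread("pics/top4.png"),L,425,200,80,60,"pics/e2.png")
a=cv2.imread("pics/e1.png");b=cv2.imread("pics/e2.png");cv2.imwrite("pics/e3.png",cv2.resize(np.hstack([a,b[:600]]),(800,300)))
E
```

```text
(no output)
```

View pics/e3.png

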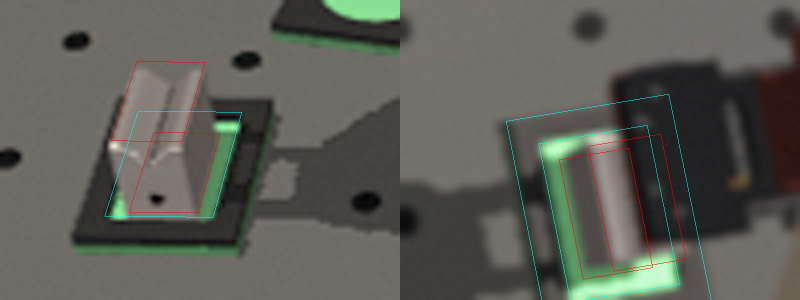

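Call:
carry_out([
  [[0.0106,-0.0363,0],[0,0,0],0],
  [[0.0106,-0.0363,0],[0,0,0],0],
  [[0.0106,-0.0363,0],[0,0,0],0],
  [[0.0106,-0.0363,0],[0,0,0],0],
  [[0.0106,-0.0363,0],[0,0,0],0],
  [[0.0106,-0.0363,0],[0,0,0],0],
  [[0.0106,-0.0363,0],[0,0,0],0],
  [[0.0106,-0.0363,0],[0,0,0],0],
  [[0.0106,-0.0363,0],[0,0,0],0],
  [[0,0,0],[0.0165,0,-0.06],0],
  [[0,0,0],[0,0,-0.11],0],
  [[0,0,0],[0,0,-0.11],0],
])

```text
t: 11.25
ee_pos: [645.8, -14.5, 196.2]
orientation: [-3.051, -0.683, 0.001]
ft_force: [-0.3, 0.5, -0.1]
width: 88.3
```

Call:
carry_out([
  [[0,0,0],[0,0,-0.11],0],
  [[0,0,0],[0,0,-0.11],0],
  [[0,0,0],[0,0,-0.11],0],
  [[0,0,0],[0,0,-0.11],0],
  [[0,0,0],[0,0,-0.11],0],
  [[0,0,0],[0,0,-0.11],0],
  [[0,0,0],[0,0,-0.11],0],
  [[0,0,0],[0,0,-0.11],0],
  [[0,0,0],[0,0,-0.11],0],
  [[0,0,0],[0,0,-0.11],0],
  [[0,0,0],[0,0,-0.11],0],
  [[0,0,0],[0,0,-0.11],0],
])

```text
t: 12.25
ee_pos: [645.7, -15.6, 196.1]
orientation: [-1.995, -2.411, -0.014]
ft_force: [0.1, -0.7, -0.4]
width: 87.9
```

```bash
python3 - <<'E'
from h import *
plan((651,-18,170),10.8,step=38)
E
```

```text
t 12.25 tcp [645.7 -15.6 196.1] w 87.9 F [ 0.1 -0.7 -0.4] q [-0.05  0.48  1.6   0.02  1.06 -0.25] jaw 10.8
rot rows 1 [-0.001  -0.0154 -0.0001] total [-0.001  -0.0154 -0.0001]
trans(before rot) n 1 [-0.00375  0.00475  0.02609] total [-0.0038  0.0048  0.0261]
trans(after rot) n 1 [-0.00335  0.00473  0.02615] total [-0.0033  0.0047  0.0261]
```

Call:
carry_out([
  [[-0.0034,0.0047,0.026],[0,-0.0155,0],0],
  [[0,0,0.025],[0,0,0],0],
  [[0,0,0],[0,0,0],0],
  [[0,0,0],[0,0,0],0],
])

```text
t: 12.58
ee_pos: [650.3, -17.6, 144.7]
orientation: [-2.008, -2.413, 0.003]
ft_force: [-0.4, 0.1, 0.9]
width: 87.6
```

```bash
python3 - <<'E'
from h import *
plan((651,-18,92),10.8,step=38)
for n in("scene","top"):
    cv2.imwrite(f"pics/{n}5.png",imaging.get_image(n)[:,:,::-1])
im=cv2.imread("pics/scene5.png")[150:300,245:445]; cv2.imwrite("pics/d5.png",cv2.resize(im,(800,600),interpolation=2))
E
```

```text
t 12.58 tcp [650.3 -17.6 144.7] w 87.6 F [-0.4  0.1  0.9] q [-0.05  0.55  1.62 -0.    0.97 -0.23] jaw 10.5
rot rows 1 [-0.0031 -0.0005 -0.0055] total [-0.0031 -0.0005 -0.0055]
trans(before rot) n 2 [-0.00026  0.00038  0.02635] total [-0.0005  0.0008  0.0527]
trans(after rot) n 2 [-0.00025  0.0003   0.02635] total [-0.0005  0.0006  0.0527]
```

View pics/d5.png

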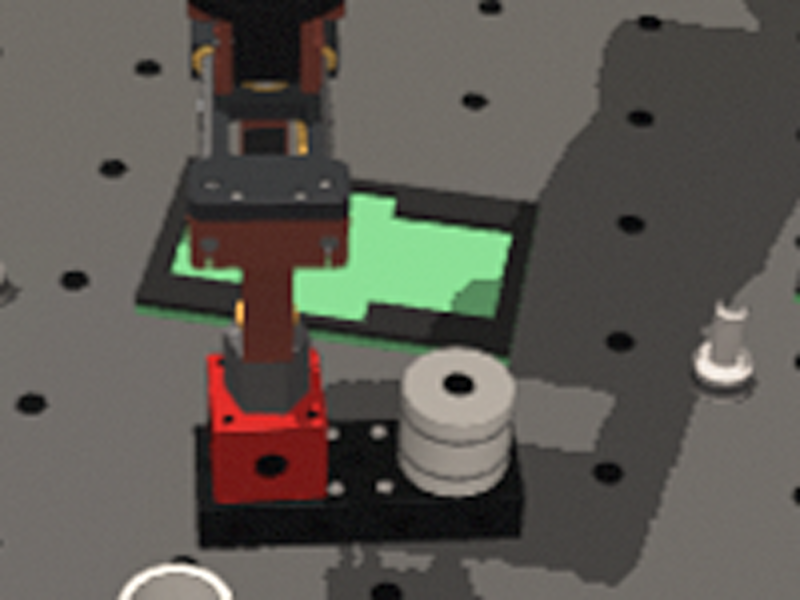

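The gripper is centred on the jack (brass head at ~268,320 behind the finger at ~270). Now I lower it and grip.

Call:
carry_out([
  [[0,0.0005,0.02],[-0.003,0,-0.005],0],
  [[0,0,0.02],[0,0,0],0],
  [[0,0,0.011],[0,0,0],0],
  [[0,0,0],[0,0,0],0],
  [[0,0,0],[0,0,0],1],
  [[0,0,0],[0,0,0],1],
  [[0,0,0],[0,0,0],1],
  [[0,0,0],[0,0,0],1],
  [[0,0,0],[0,0,0],1],
  [[0,0,0],[0,0,0],1],
  [[0,0,0],[0,0,0],1],
  [[0,0,0],[0,0,0],1],
])

```text
t: 13.68
ee_pos: [652.6, -17.8, 96.4]
orientation: [2.001, 2.417, 0.004]
ft_force: [-3.1, -1.0, 0.0]
width: 38.2
```

Call:
carry_out([
  [[0,0,0],[0,0,0],1],
  [[0,0,0],[0,0,0],1],
  [[0,0,0],[0,0,0],1],
])

```text
t: 13.93
ee_pos: [652.8, -17.8, 96.3]
orientation: [2.001, 2.417, 0.005]
ft_force: [-3.2, -1.3, 2.9]
width: 36.6
```

Call:
carry_out([
  [[0,0,-0.005],[0,0,0],1],
  [[0,0,-0.015],[0,0,0],1],
  [[0,0,-0.025],[0,0,0],1],
  [[0,0,-0.03],[0,0,0],1],
  [[0,0,-0.03],[0,0,0],1],
  [[0,0,0],[0,0,0],1],
  [[0,0,0],[0,0,0],1],
])

```text
t: 14.52
ee_pos: [653.9, -17.6, 203.0]
orientation: [1.998, 2.414, 0.01]
ft_force: [-0.7, 0.3, -4.2]
width: 36.5
```

```bash
python3 - <<'E'
from h import *
plan((611.5,350,190),5,step=32)
for n in("scene","top"):
    cv2.imwrite(f"pics/{n}6.png",imaging.get_image(n)[:,:,::-1])
im=cv2.imread("pics/scene6.png")[150:300,245:445]; cv2.imwrite("pics/d6.png",cv2.resize(im,(800,600),interpolation=2))
E
```

```text
t 14.52 tcp [653.9 -17.6 203. ] w 36.5 F [-0.7  0.3 -4.2] q [-0.05  0.48  1.58  0.    1.07 -0.23] jaw 10.8
rot rows 1 [0.0101 0.0013 0.1007] total [0.0101 0.0013 0.1007]
trans(before rot) n 12 [0.03076 0.00225 0.00105] total [0.3691 0.0269 0.0126]
trans(after rot) n 12 [ 0.03083 -0.00085  0.00108] total [ 0.3699 -0.0102  0.013 ]
```

View pics/d6.png

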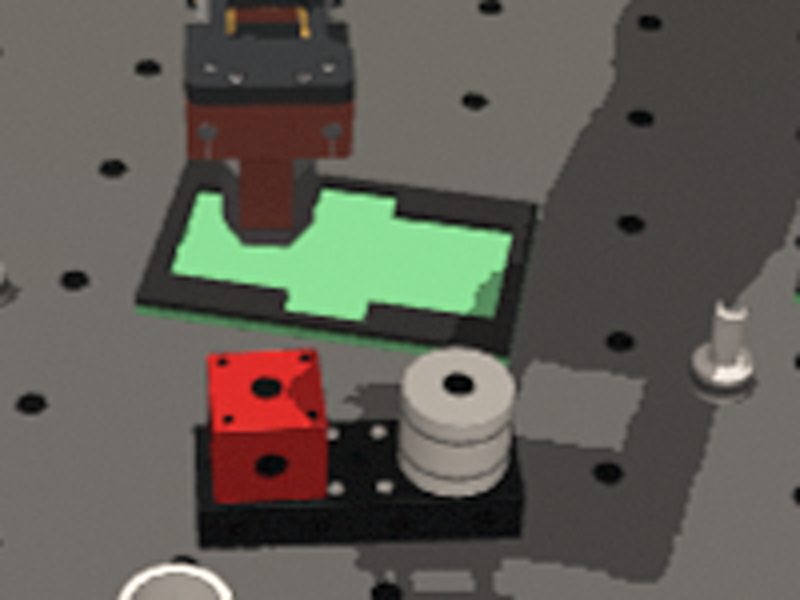

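Call:
carry_out([
  [[0.015,0.0011,0],[0.01,0,0.1],1],
  [[0.031,-0.0008,0],[0,0,0],1],
  [[0.031,-0.0008,0],[0,0,0],1],
  [[0.031,-0.0008,0],[0,0,0],1],
  [[0.031,-0.0008,0],[0,0,0],1],
  [[0.031,-0.0008,0],[0,0,0],1],
  [[0.031,-0.0008,0],[0,0,0],1],
  [[0.031,-0.0008,0],[0,0,0],1],
  [[0.031,-0.0008,0],[0,0,0],1],
  [[0.031,-0.0008,0],[0,0,0],1],
  [[0.031,-0.0008,0],[0,0,0],1],
  [[0.031,-0.0008,0],[0,0,0],1],
])

```text
t: 15.62
ee_pos: [610.5, 337.1, 198.1]
orientation: [-2.119, -2.314, 0.012]
ft_force: [-0.1, -0.4, -3.1]
width: 36.6
```

Call:
carry_out([
  [[0.013,-0.0008,0],[0,0,0],1],
  [[0,0,0.02],[0,0,0],1],
  [[0,0,0.03],[0,0,0],1],
  [[0,0,0.03],[0,0,0],1],
  [[0,0,0.03],[0,0,0],1],
  [[0,0,0.02],[0,0,0],1],
  [[0,0,0],[0,0,0],1],
  [[0,0,0],[0,0,0],1],
])

```text
t: 16.28
ee_pos: [608.1, 347.6, 68.4]
orientation: [-2.119, -2.314, 0.013]
ft_force: [0.9, -0.2, -2.7]
width: 36.3
```

```bash
python3 - <<'E'
from h import *
plan((611.5,350,24),5,step=32)
for n in("scene","top"):
    cv2.imwrite(f"pics/{n}7.png",imaging.get_image(n)[:,:,::-1])
im=cv2.imread("pics/scene7.png")[200:320,420:580]; cv2.imwrite("pics/d7.png",cv2.resize(im,(800,600),interpolation=2))
E
```

```text
t 16.28 tcp [608.1 347.6  68.4] w 36.3 F [ 0.9 -0.2 -2.7] q [0.5  0.71 1.52 0.   0.92 0.41] jaw 5.0
rot rows 1 [-0.0088  0.0031  0.0005] total [-0.0088  0.0031  0.0005]
trans(before rot) n 2 [0.00109 0.00198 0.02216] total [0.0022 0.004  0.0443]
trans(after rot) n 2 [0.00102 0.00179 0.02218] total [0.002  0.0036 0.0444]
```

View pics/d7.png

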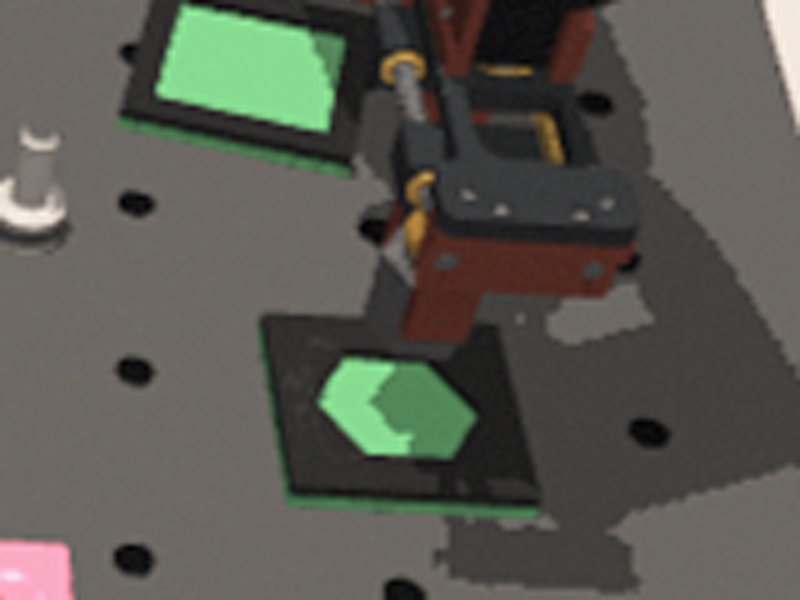

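Call:
carry_out([
  [[0.002,0.0037,0.01],[-0.009,0.003,0],1],
  [[0,0,0.015],[0,0,0],1],
  [[0,0,0.01],[0,0,0],1],
  [[0,0,0.006],[0,0,0],1],
  [[0,0,0],[0,0,0],1],
  [[0,0,0],[0,0,0],1],
])

```text
t: 16.88
ee_pos: [612.9, 351.0, 29.2]
orientation: [2.121, 2.316, 0.006]
ft_force: [-0.5, 0.6, -3.8]
width: 36.2
```

Call:
carry_out([
  [[0,0,0.001],[0,0,0],1],
  [[0,0,0],[0,0,0],1],
])

```text
t: 17.05
ee_pos: [613.6, 351.4, 29.4]
orientation: [2.12, 2.315, 0.009]
ft_force: [-0.0, -0.3, -3.8]
width: 36.8
```

Call:
carry_out([
  [[0,-0.001,0.003],[-0.005,0,0],1],
  [[0,0,0.001],[0,0,0],1],
  [[0,0,0],[0,0,0],1],
])

```text
t: 17.3
ee_pos: [612.0, 351.1, 24.9]
orientation: [2.118, 2.313, 0.013]
ft_force: [-0.5, 0.1, -4.0]
width: 36.5
```

Call:
carry_out([
  [[0,0,0.001],[0,0,0],1],
  [[0,0,0],[0,0,0],1],
])

```text
t: 17.47
ee_pos: [612.3, 351.2, 24.0]
orientation: [2.118, 2.313, 0.014]
ft_force: [0.4, -0.1, -4.3]
width: 36.5
```

```bash
python3 - <<'E'
from h import *
plan((611.5,350,22),5,step=32)
E
```

```text
t 17.47 tcp [612.3 351.2  24. ] w 36.5 F [ 0.4 -0.1 -4.3] q [ 0.5   0.77  1.53 -0.    0.83  0.42] jaw 5.0
rot rows 1 [ 0.01   -0.0021  0.0007] total [ 0.01   -0.0021  0.0007]
trans(before rot) n 1 [-0.0011  -0.00097  0.00201] total [-0.0011 -0.001   0.002 ]
trans(after rot) n 1 [-0.0011  -0.00095  0.00202] total [-0.0011 -0.0009  0.002 ]
```

Call:
carry_out([
  [[0,0,0],[0.01,-0.002,0],1],
  [[0,0,0.001],[0,0,0],1],
  [[0,0,0],[0,0,0],1],
])

```text
t: 17.72
ee_pos: [612.6, 351.2, 23.0]
orientation: [-2.122, -2.317, -0.0]
ft_force: [0.6, -0.4, -3.0]
width: 36.4
```

Call:
carry_out([
  [[0,0,0.001],[0,0,0],1],
  [[0,0,0],[0,0,0],1],
])

```text
t: 17.88
ee_pos: [612.5, 351.2, 22.4]
orientation: [2.122, 2.317, 0.001]
ft_force: [-0.0, 0.2, 0.4]
width: 36.5
```

Contact made (the weight has gone off the wrist). Release and rise.

Call:
carry_out([
  [[0,0,0],[0,0,0],0.6],
  [[0,0,0],[0,0,0],0],
  [[0,0,0],[0,0,0],0],
  [[0,0,0],[0,0,0],0],
  [[0,0,0],[0,0,0],0],
  [[0,0,0],[0,0,0],0],
  [[0,0,0],[0,0,0],0],
])

```text
t: 18.47
ee_pos: [612.4, 351.2, 22.1]
orientation: [-2.122, -2.317, -0.0]
ft_force: [-0.5, 0.3, 0.0]
width: 73.2
```

Call:
carry_out([
  [[0,0,-0.015],[0,0,0],0],
  [[0,0,-0.03],[0,0,0],0],
  [[0,0,-0.035],[0,0,0],0],
  [[0,0,-0.035],[0,0,0],0],
  [[0,0,-0.035],[0,0,0],0],
  [[0,0,0],[0,0,0],0],
  [[0,0,0],[0,0,0],0],
])

```text
t: 19.05
ee_pos: [613.9, 352.0, 176.2]
orientation: [2.12, 2.316, 0.009]
ft_force: [0.5, -0.9, -0.6]
width: 88.0
```

```bash
python3 - <<'E'
from h import *
plan((651,-21,170),12,step=38)
for n in("scene","top"):
    cv2.imwrite(f"pics/{n}8.png",imaging.get_image(n)[:,:,::-1])
im=cv2.imread("pics/scene8.png")[200:320,420:580]; cv2.imwrite("pics/d8.png",cv2.resize(im,(800,600),interpolation=2))
im=cv2.imread("pics/top8.png"); hsv=cv2.cvtColor(im,40)
L=[(b,(255,255,0)) for b in box((649,-21),12,54,54,30,80)]
overlay("top",im,L,265,190,100,75,"pics/e8.png")
E
```

```text
t 19.05 tcp [613.9 352.  176.2] w 88.0 F [ 0.5 -0.9 -0.6] q [0.5  0.59 1.47 0.   1.08 0.42] jaw 5.0
rot rows 2 [ 0.003  -0.0011 -0.0607] total [ 0.0059 -0.0022 -0.1214]
trans(before rot) n 10 [-0.03748  0.00041  0.00053] total [-0.3748  0.0041  0.0053]
trans(after rot) n 10 [-0.03726 -0.00413  0.00062] total [-0.3726 -0.0413  0.0062]
```

View pics/d8.png

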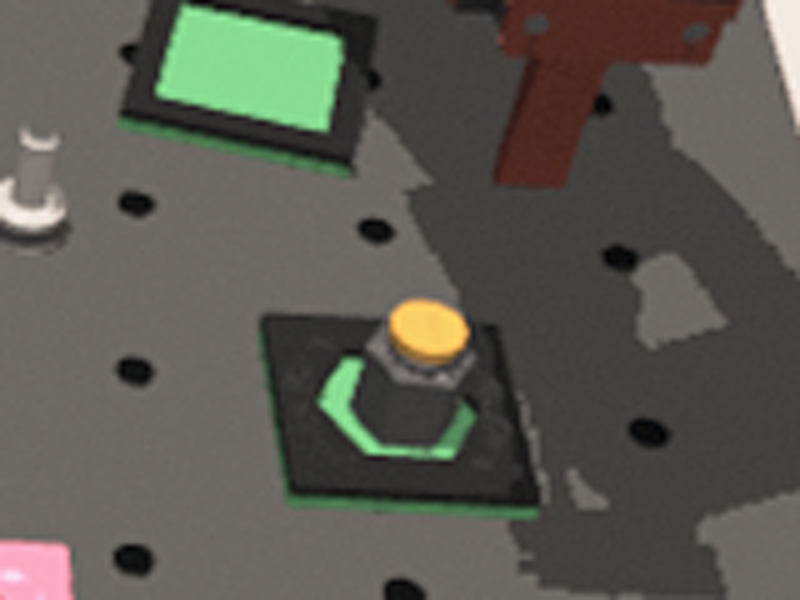

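View pics/e8.png

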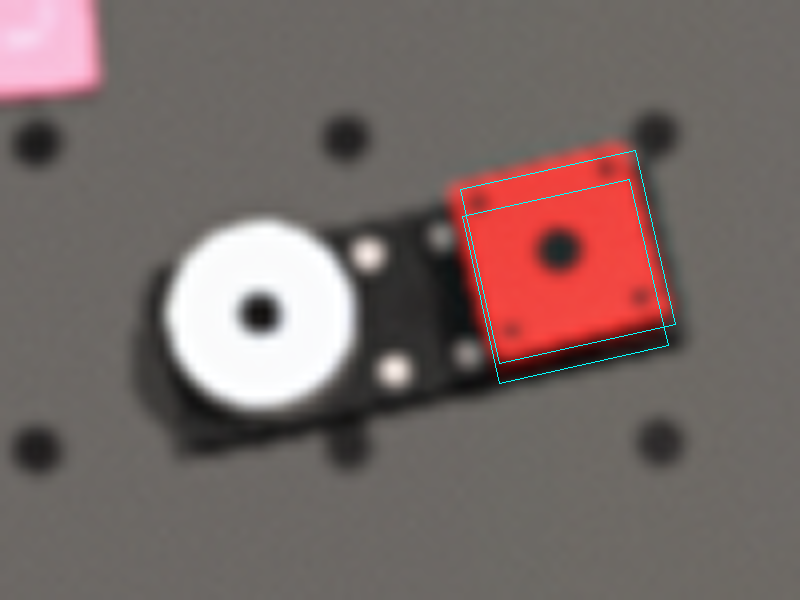

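```bash
python3 - <<'E'
from h import *
print(back('top',[[334.5,220.8],[297,228.6]],80))
# scene: red bore (267,388)->; white bore (458,384) in d6 crop (x4, off 245,150)
print(back('scene',[[245+267/4,150+388/4],[245+458/4,150+384/4]],80))
hsv=cv2.cvtColor(cv2.imread('pics/top8.png'),40)
m=cv2.inRange(hsv,(0,150,200),(8,255,255))|cv2.inRange(hsv,(172,150,200),(180,255,255)); m[:195]=0;m[255:]=0;m[:,:280]=0;m[:,355:]=0
cs,_=cv2.findContours(m,0,1); c=max(cs,key=cv2.contourArea); print(cv2.minAreaRect(back('top',c.reshape(-1,2),80)[:,:2].astype(np.float32)))
E
```

```text
[[650.78972403 -18.83590653  80.        ]
 [632.87397172  71.33787521  80.        ]]
[[653.72408485 -15.71556959  80.        ]
 [635.55540241  73.81889276  80.        ]]
((650.6607666015625, -18.73590660095215), (52.932498931884766, 52.50831985473633), 13.56779956817627)
```

Call:
carry_out([
  [[-0.0372,0.0004,0],[0,0,0],0],
  [[-0.0372,0.0004,0],[0,0,0],0],
  [[-0.0372,0.0004,0],[0,0,0],0],
  [[-0.0372,0.0004,0],[0,0,0],0],
  [[-0.0372,0.0004,0],[0,0,0],0],
  [[-0.0372,0.0004,0],[0,0,0],0],
  [[-0.0372,0.0004,0],[0,0,0],0],
  [[-0.0372,0.0004,0],[0,0,0],0],
  [[-0.0372,0.0004,0],[0,0,0],0],
  [[-0.0372,0.0004,0],[0.003,0,-0.074],0],
  [[0,0,0.02],[0.003,-0.002,-0.074],0],
  [[0,0,0],[0,0,0],0],
])

```text
t: 20.15
ee_pos: [646.1, -21.2, 147.5]
orientation: [-1.94, -2.46, 0.016]
ft_force: [-0.5, 0.6, -0.8]
width: 87.5
```

```bash
python3 - <<'E'
from h import *
plan((651.5,-18.5,45),13.5,step=25)
E
```

```text
t 20.15 tcp [646.1 -21.2 147.5] w 87.5 F [-0.5  0.6 -0.8] q [-0.05  0.55  1.62 -0.    0.99 -0.28] jaw 13.5
rot rows 1 [-0.0132 -0.0006 -0.0005] total [-0.0132 -0.0006 -0.0005]
trans(before rot) n 5 [0.00026 0.00145 0.02049] total [0.0013 0.0072 0.1025]
trans(after rot) n 5 [0.00027 0.00118 0.02051] total [0.0014 0.0059 0.1025]
```

Call:
carry_out([
  [[0.001,0.006,0.02],[-0.01,0,0],0],
  [[0,0,0.02],[0,0,0],0],
  [[0,0,0.01],[0,0,0],0],
  [[0,0,0],[0,0,0],0],
  [[0,0,0],[0,0,0],0],
  [[0,0,0],[0,0,0],0],
])

```text
t: 20.65
ee_pos: [654.9, -16.2, 102.7]
orientation: [1.942, 2.465, 0.004]
ft_force: [0.2, -0.3, -0.0]
width: 88.0
```

```bash
python3 - <<'E'
from h import *
plan((651.5,-18.5,45),13.5,step=25)
for n in("scene","top"):
    cv2.imwrite(f"pics/{n}9.png",imaging.get_image(n)[:,:,::-1])
im=cv2.imread("pics/scene9.png")[150:300,245:445]; cv2.imwrite("pics/d9.png",cv2.resize(im,(800,600),interpolation=2))
E
```

```text
t 20.65 tcp [654.9 -16.2 102.7] w 88.0 F [ 0.2 -0.3 -0. ] q [-0.04  0.61  1.63 -0.    0.9  -0.28] jaw 13.5
rot rows 1 [0.0044 0.0015 0.0005] total [0.0044 0.0015 0.0005]
trans(before rot) n 3 [-0.00045 -0.00137  0.01921] total [-0.0013 -0.0041  0.0576]
trans(after rot) n 3 [-0.00048 -0.00129  0.01922] total [-0.0014 -0.0039  0.0577]
```

View pics/d9.png

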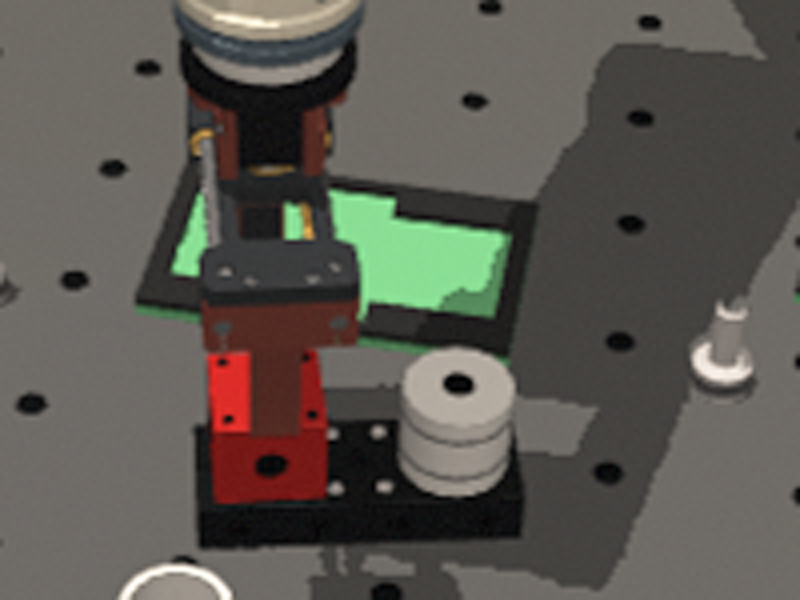

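Call:
carry_out([
  [[-0.0014,-0.004,0.01],[0,0,0],0],
  [[0,0,0.02],[0,0,0],0],
  [[0,0,0.02],[0,0,0],0],
  [[0,0,0.007],[0,0,0],0],
  [[0,0,0],[0,0,0],0],
  [[0,0,0],[0,0,0],1],
  [[0,0,0],[0,0,0],1],
  [[0,0,0],[0,0,0],1],
  [[0,0,0],[0,0,0],1],
  [[0,0,0],[0,0,0],1],
  [[0,0,0],[0,0,0],1],
  [[0,0,0],[0,0,0],1],
])

```text
t: 21.75
ee_pos: [651.4, -19.1, 45.6]
orientation: [1.942, 2.465, 0.004]
ft_force: [-1.4, 0.3, 5.0]
width: 53.7
```

Call:
carry_out([
  [[0,0,0],[0,0,0],1],
  [[0,0,0],[0,0,0],1],
])

```text
t: 21.92
ee_pos: [651.3, -19.1, 45.6]
orientation: [1.942, 2.465, 0.003]
ft_force: [-2.0, -0.3, 5.1]
width: 53.8
```

Call:
carry_out([
  [[0,0,-0.005],[0,0,0],1],
  [[0,0,-0.015],[0,0,0],1],
  [[0,0,-0.025],[0,0,0],1],
  [[0,0,-0.03],[0,0,0],1],
  [[0,0,-0.03],[0,0,0],1],
  [[0,0,0],[0,0,0],1],
  [[0,0,0],[0,0,0],1],
])

```text
t: 22.5
ee_pos: [652.1, -19.0, 152.3]
orientation: [1.94, 2.462, 0.007]
ft_force: [0.2, -0.2, -4.0]
width: 53.7
```

```bash
python3 - <<'E'
from h import *
plan((410.5,298,150),-9.3,step=32)
for n in("scene","top"):
    cv2.imwrite(f"pics/{n}10.png",imaging.get_image(n)[:,:,::-1])
im=cv2.imread("pics/scene10.png")[150:300,245:445]; cv2.imwrite("pics/d10.png",cv2.resize(im,(800,600),interpolation=2))
E
```

```text
t 22.5 tcp [652.1 -19.  152.3] w 53.7 F [ 0.2 -0.2 -4. ] q [-0.05  0.54  1.62 -0.    0.97 -0.28] jaw 13.5
rot rows 4 [0.0021 0.0002 0.0996] total [0.0085 0.001  0.3983]
trans(before rot) n 13 [ 0.02806 -0.01237  0.     ] total [ 0.3647 -0.1608  0.    ]
trans(after rot) n 13 [ 0.02106 -0.02228  0.00018] total [ 0.2738 -0.2896  0.0023]
```

View pics/d10.png

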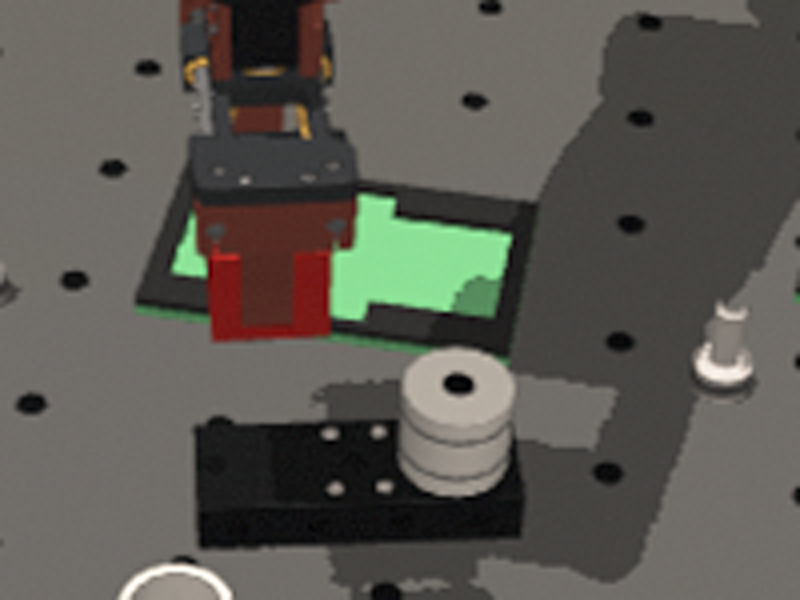

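Call:
carry_out([
  [[0.014,-0.006,0],[0,0,0],1],
  [[0.028,-0.0124,0],[0,0,0],1],
  [[0.028,-0.0124,0],[0,0,0],1],
  [[0.028,-0.0124,0],[0,0,0],1],
  [[0.028,-0.0124,0],[0,0,0],1],
  [[0.028,-0.0124,0],[0,0,0],1],
  [[0.028,-0.0124,0],[0,0,0],1],
  [[0.028,-0.0124,0],[0,0,0],1],
  [[0.028,-0.0124,0],[0,0,0],1],
  [[0.028,-0.0124,0],[0,0,0],1],
  [[0.028,-0.0124,0],[0,0,0],1],
  [[0.028,-0.0124,0],[0,0,0],1],
])

```text
t: 23.6
ee_pos: [434.2, 261.4, 147.4]
orientation: [1.943, 2.466, -0.001]
ft_force: [-0.5, 0.0, -3.7]
width: 54.5
```

Call:
carry_out([
  [[0.028,-0.0124,0],[0,0,0],1],
  [[0.015,-0.0063,0],[0,0,0],1],
  [[0,0,0],[0.002,0,0.1],1],
  [[0,0,0],[0.002,0,0.1],1],
  [[0,0,0],[0.002,0,0.1],1],
  [[0,0,0],[0.002,0,0.098],1],
  [[0,0,0.025],[0,0,0],1],
  [[0,0,0.03],[0,0,0],1],
  [[0,0,0.03],[0,0,0],1],
  [[0,0,0],[0,0,0],1],
  [[0,0,0],[0,0,0],1],
  [[0,0,0],[0,0,0],1],
])

```text
t: 24.6
ee_pos: [408.3, 298.3, 64.2]
orientation: [-2.392, -2.033, 0.006]
ft_force: [-0.5, 0.0, -3.3]
width: 53.4
```

```bash
python3 - <<'E'
from h import *
plan((410.5,298,22),-9.3,step=32)
for n in("scene","top"):
    cv2.imwrite(f"pics/{n}11.png",imaging.get_image(n)[:,:,::-1])
im=cv2.imread("pics/scene11.png")[150:270,400:560]; cv2.imwrite("pics/d11.png",cv2.resize(im,(800,600),interpolation=2))
E
```

```text
t 24.6 tcp [408.3 298.3  64.2] w 53.4 F [-0.5  0.  -3.3] q [0.61 0.5  1.98 0.   0.66 0.77] jaw -9.3
rot rows 1 [-0.004   0.0017  0.0005] total [-0.004   0.0017  0.0005]
trans(before rot) n 2 [7.000e-05 1.210e-03 2.108e-02] total [0.0001 0.0024 0.0422]
trans(after rot) n 2 [4.000e-05 1.120e-03 2.109e-02] total [0.0001 0.0022 0.0422]
```

View pics/d11.png

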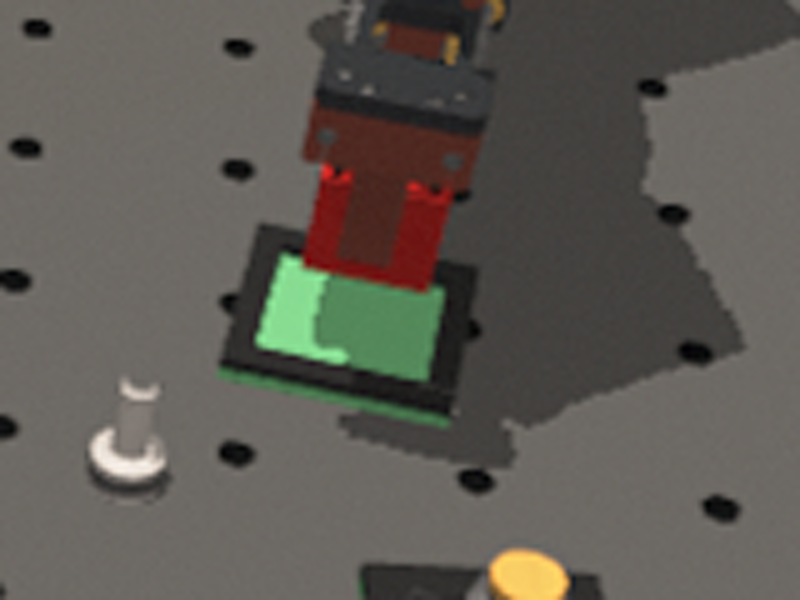

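Call:
carry_out([
  [[0,0.002,0.01],[-0.004,0,0],1],
  [[0,0,0.015],[0,0,0],1],
  [[0,0,0.01],[0,0,0],1],
  [[0,0,0.005],[0,0,0],1],
  [[0,0,0],[0,0,0],1],
  [[0,0,0],[0,0,0],1],
  [[0,0,0],[0,0,0],1],
])

```text
t: 25.28
ee_pos: [410.8, 297.9, 24.1]
orientation: [2.393, 2.034, -0.0]
ft_force: [-0.4, -0.5, -4.0]
width: 53.8
```

```bash
python3 - <<'E'
from h import *
plan((410.5,298,22),-9.3,step=32)
E
```

```text
t 25.28 tcp [410.8 297.9  24.1] w 53.8 F [-0.4 -0.5 -4. ] q [ 0.6   0.58  1.99 -0.    0.57  0.77] jaw -9.3
rot rows 1 [0.0009 0.001  0.0003] total [0.0009 0.001  0.0003]
trans(before rot) n 1 [ 1.00e-05 -3.20e-04  2.14e-03] total [ 0.     -0.0003  0.0021]
trans(after rot) n 1 [ 0.      -0.00031  0.00214] total [ 0.     -0.0003  0.0021]
```

Call:
carry_out([
  [[0,0,0.001],[0,0,0],1],
  [[0,0,0.001],[0,0,0],1],
  [[0,0,0],[0,0,0],1],
])

```text
t: 25.53
ee_pos: [410.6, 297.8, 22.0]
orientation: [2.393, 2.034, -0.001]
ft_force: [-0.3, -0.1, -3.7]
width: 53.8
```

Call:
carry_out([
  [[0,0,0.001],[0,0,0],1],
  [[0,0,0],[0,0,0],1],
])

```text
t: 25.7
ee_pos: [410.6, 297.9, 21.5]
orientation: [2.393, 2.034, -0.0]
ft_force: [-2.7, -0.2, 5.2]
width: 54.0
```

Call:
carry_out([
  [[0,0,0],[0,0,0],0.3],
  [[0,0,0],[0,0,0],0],
  [[0,0,0],[0,0,0],0],
  [[0,0,0],[0,0,0],0],
  [[0,0,0],[0,0,0],0],
  [[0,0,0],[0,0,0],0],
  [[0,0,0],[0,0,0],0],
])

```text
t: 26.28
ee_pos: [410.5, 297.7, 20.8]
orientation: [2.393, 2.034, -0.001]
ft_force: [-0.0, 0.3, 0.3]
width: 87.7
```

Call:
carry_out([
  [[0,0,-0.015],[0,0,0],0],
  [[0,0,-0.03],[0,0,0],0],
  [[0,0,-0.035],[0,0,0],0],
  [[0,0,-0.035],[0,0,0],0],
  [[0,0,-0.015],[0,0,0],0],
  [[0,0,0],[0,0,0],0],
  [[0,0,0],[0,0,0],0],
])

```text
t: 26.87
ee_pos: [410.8, 298.2, 151.5]
orientation: [2.393, 2.034, 0.002]
ft_force: [-0.6, 0.5, 0.4]
width: 87.8
```

```bash
python3 - <<'E'
from h import *
plan((633.5,72,150),11.3,step=38)
for n in("scene","top"):
    cv2.imwrite(f"pics/{n}12.png",imaging.get_image(n)[:,:,::-1])
im=cv2.imread("pics/scene12.png")[150:300,320:520]; cv2.imwrite("pics/d12.png",cv2.resize(im,(800,600),interpolation=2))
E
```

```text
t 26.87 tcp [410.8 298.2 151.5] w 87.8 F [-0.6  0.5  0.4] q [ 0.61  0.35  1.94 -0.    0.84  0.77] jaw -9.3
rot rows 4 [ 0.0005  0.0001 -0.0898] total [ 2.000e-03  3.000e-04 -3.592e-01]
trans(before rot) n 9 [-0.02081  0.02847  0.00022] total [-0.1873  0.2562  0.0019]
trans(after rot) n 9 [-0.02949  0.01934  0.00016] total [-0.2654  0.174   0.0015]
```

View pics/d12.png

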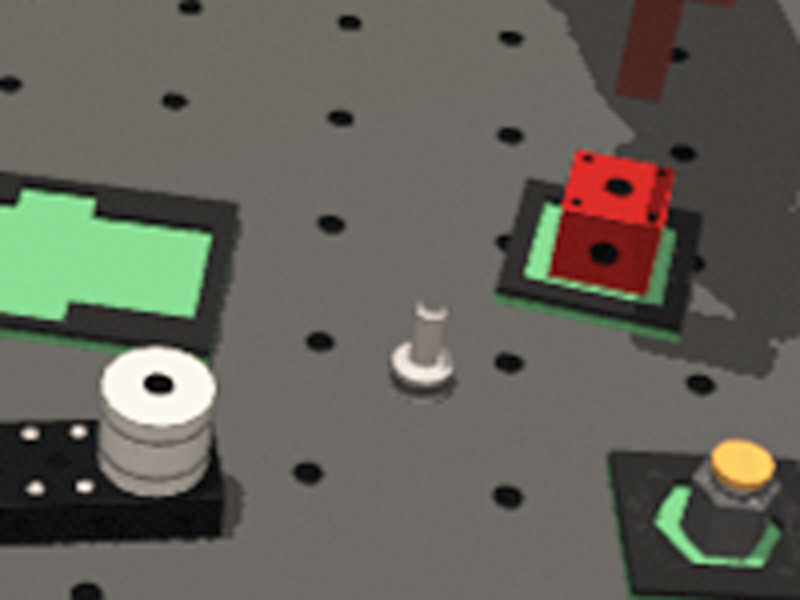

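Call:
carry_out([
  [[-0.0208,0.0285,0],[0,0,0],0],
  [[-0.0208,0.0285,0],[0,0,0],0],
  [[-0.0208,0.0285,0],[0,0,0],0],
  [[-0.0208,0.0285,0],[0,0,0],0],
  [[-0.0208,0.0285,0],[0,0,0],0],
  [[-0.0208,0.0285,0],[0,0,0],0],
  [[-0.0208,0.0285,0],[0,0,0],0],
  [[-0.0208,0.0285,0],[0,0,0],0],
  [[-0.0208,0.0285,0],[0,0,0],0],
  [[0,0,0],[0,0,-0.09],0],
  [[0,0,0],[0,0,-0.09],0],
  [[0,0,0],[0,0,-0.09],0],
])

```text
t: 27.97
ee_pos: [632.5, 70.8, 148.3]
orientation: [-2.094, -2.34, 0.006]
ft_force: [-0.5, 0.8, -0.2]
width: 88.1
```

Call:
carry_out([
  [[0,0,0],[0,0,-0.09],0],
  [[0,0,0.02],[0,0,0],0],
  [[0,0,0.02],[0,0,0],0],
  [[0,0,0],[0,0,0],0],
  [[0,0,0],[0,0,0],0],
  [[0,0,0],[0,0,0],0],
])

```text
t: 28.47
ee_pos: [633.2, 71.8, 110.6]
orientation: [1.991, 2.43, -0.003]
ft_force: [-0.6, -0.7, -0.2]
width: 87.9
```

```bash
python3 - <<'E'
from h import *
plan((633.5,72,45),11.3,step=38)
E
```

```text
t 28.47 tcp [633.2  71.8 110.6] w 87.9 F [-0.6 -0.7 -0.2] q [ 0.09  0.58  1.67 -0.    0.9  -0.1 ] jaw 11.3
rot rows 1 [-0.0014  0.0013  0.0008] total [-0.0014  0.0013  0.0008]
trans(before rot) n 2 [0.00014 0.0002  0.03282] total [0.0003 0.0004 0.0656]
trans(after rot) n 2 [9.000e-05 1.600e-04 3.282e-02] total [0.0002 0.0003 0.0656]
```

Call:
carry_out([
  [[0,0,0.015],[0,0,0],0],
  [[0,0,0.02],[0,0,0],0],
  [[0,0,0.02],[0,0,0],0],
  [[0,0,0.01],[0,0,0],0],
  [[0,0,0],[0,0,0],0],
  [[0,0,0],[0,0,0],1],
  [[0,0,0],[0,0,0],1],
  [[0,0,0],[0,0,0],1],
  [[0,0,0],[0,0,0],1],
  [[0,0,0],[0,0,0],1],
  [[0,0,0],[0,0,0],1],
  [[0,0,0],[0,0,0],1],
])

```text
t: 29.47
ee_pos: [633.3, 71.6, 46.8]
orientation: [1.99, 2.429, -0.002]
ft_force: [-3.1, -0.7, 5.2]
width: 53.6
```

Call:
carry_out([
  [[0,0,0],[0,0,0],1],
  [[0,0,0],[0,0,0],1],
])

```text
t: 29.63
ee_pos: [633.4, 71.7, 46.8]
orientation: [1.99, 2.429, -0.002]
ft_force: [-1.2, 0.0, 4.1]
width: 53.5
```

Call:
carry_out([
  [[0,0,-0.005],[0,0,0],1],
  [[0,0,-0.015],[0,0,0],1],
  [[0,0,-0.025],[0,0,0],1],
  [[0,0,-0.03],[0,0,0],1],
  [[0,0,-0.03],[0,0,0],1],
  [[0,0,0],[0,0,0],1],
  [[0,0,0],[0,0,0],1],
])

```text
t: 30.22
ee_pos: [634.4, 71.9, 152.7]
orientation: [1.989, 2.427, 0.002]
ft_force: [-0.2, 0.6, -3.7]
width: 53.7
```

```bash
python3 - <<'E'
from h import *
plan((430.5,-291.5,150),11.3,step=32)
for n in("scene","top"):
    cv2.imwrite(f"pics/{n}13.png",imaging.get_image(n)[:,:,::-1])
im=cv2.imread("pics/scene13.png")[150:300,245:445]; cv2.imwrite("pics/d13.png",cv2.resize(im,(800,600),interpolation=2))
E
```

```text
t 30.22 tcp [634.4  71.9 152.7] w 53.7 F [-0.2  0.6 -3.7] q [ 0.09  0.52  1.65 -0.    0.97 -0.1 ] jaw 11.3
rot rows 1 [0.0033 0.0018 0.0008] total [0.0033 0.0018 0.0008]
trans(before rot) n 14 [-0.02259 -0.01939  0.00017] total [-0.3162 -0.2714  0.0023]
trans(after rot) n 14 [-0.0226  -0.01937  0.00019] total [-0.3164 -0.2711  0.0027]
```

View pics/d13.png

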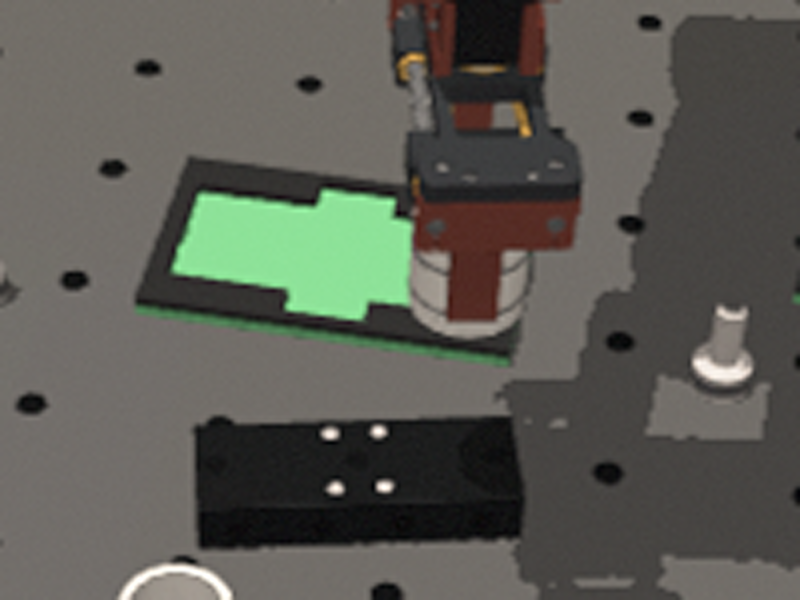

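Call:
carry_out([
  [[-0.011,-0.0097,0],[0,0,0],1],
  [[-0.0226,-0.0194,0],[0,0,0],1],
  [[-0.0226,-0.0194,0],[0,0,0],1],
  [[-0.0226,-0.0194,0],[0,0,0],1],
  [[-0.0226,-0.0194,0],[0,0,0],1],
  [[-0.0226,-0.0194,0],[0,0,0],1],
  [[-0.0226,-0.0194,0],[0,0,0],1],
  [[-0.0226,-0.0194,0],[0,0,0],1],
  [[-0.0226,-0.0194,0],[0,0,0],1],
  [[-0.0226,-0.0194,0],[0,0,0],1],
  [[-0.0226,-0.0194,0],[0,0,0],1],
  [[-0.0226,-0.0194,0],[0,0,0],1],
])

```text
t: 31.32
ee_pos: [463.1, -227.5, 150.0]
orientation: [-1.99, -2.428, 0.003]
ft_force: [0.5, -0.2, -3.3]
width: 53.5
```

Call:
carry_out([
  [[-0.0226,-0.0194,0],[0,0,0],1],
  [[-0.0226,-0.0194,0],[0,0,0],1],
  [[-0.0116,-0.0094,0],[0,0,0],1],
  [[0,0,0.025],[0,0,0],1],
  [[0,0,0.03],[0,0,0],1],
  [[0,0,0.03],[0,0,0],1],
  [[0,0,0],[0,0,0],1],
  [[0,0,0],[0,0,0],1],
  [[0,0,0],[0,0,0],1],
])

```text
t: 32.07
ee_pos: [429.4, -292.0, 67.0]
orientation: [1.991, 2.43, -0.002]
ft_force: [0.3, -0.1, -3.6]
width: 53.3
```

```bash
python3 - <<'E'
from h import *
plan((431,-291.5,23),11.3,step=32)
for n in("scene","top"):
    cv2.imwrite(f"pics/{n}14.png",imaging.get_image(n)[:,:,::-1])
im=cv2.imread("pics/scene14.png")[130:250,130:290]; cv2.imwrite("pics/d14.png",cv2.resize(im,(800,600),interpolation=2))
E
```

```text
t 32.07 tcp [ 429.4 -292.    67. ] w 53.3 F [ 0.3 -0.1 -3.6] q [-0.62  0.51  1.95 -0.    0.68 -0.82] jaw 11.3
rot rows 1 [-0.0006  0.001   0.0008] total [-0.0006  0.001   0.0008]
trans(before rot) n 2 [0.00011 0.00083 0.02198] total [0.0002 0.0017 0.044 ]
trans(after rot) n 2 [9.000e-05 8.100e-04 2.198e-02] total [0.0002 0.0016 0.044 ]
```

View pics/d14.png

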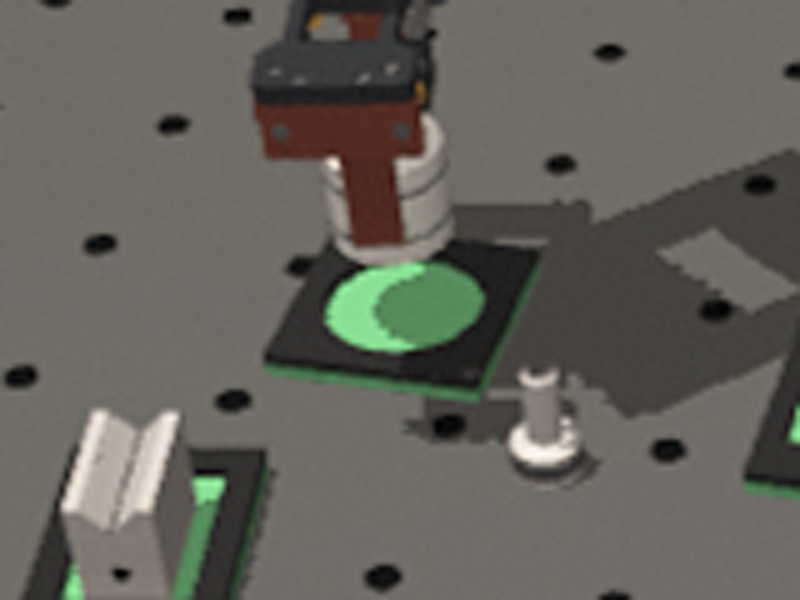

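Call:
carry_out([
  [[0,0.0017,0.01],[0,0,0],1],
  [[0,0,0.015],[0,0,0],1],
  [[0,0,0.01],[0,0,0],1],
  [[0,0,0.005],[0,0,0],1],
  [[0,0,0.002],[0,0,0],1],
  [[0,0,0],[0,0,0],1],
  [[0,0,0],[0,0,0],1],
])

```text
t: 32.75
ee_pos: [431.5, -291.7, 24.9]
orientation: [1.99, 2.429, -0.001]
ft_force: [0.5, 0.4, -3.6]
width: 53.4
```

Call:
carry_out([
  [[0,0,0.001],[0,0,0],1],
  [[0,0,0],[0,0,0],1],
])

```text
t: 32.92
ee_pos: [431.6, -291.8, 24.0]
orientation: [1.99, 2.429, -0.001]
ft_force: [-0.0, 0.3, -3.2]
width: 53.4
```

Call:
carry_out([
  [[0,0,0.001],[0,0,0],1],
  [[0,0,0],[0,0,0],1],
])

```text
t: 33.08
ee_pos: [431.6, -291.8, 22.8]
orientation: [1.99, 2.429, -0.001]
ft_force: [-0.0, -0.7, -3.6]
width: 53.5
```

Call:
carry_out([
  [[0,0,0.001],[0,0,0],1],
  [[0,0,0],[0,0,0],1],
])

```text
t: 33.25
ee_pos: [431.6, -291.8, 22.8]
orientation: [1.99, 2.429, -0.002]
ft_force: [-2.4, 2.8, 10.6]
width: 53.3
```

Call:
carry_out([
  [[0,0,0],[0,0,0],0.3],
  [[0,0,0],[0,0,0],0],
  [[0,0,0],[0,0,0],0],
  [[0,0,0],[0,0,0],0],
  [[0,0,0],[0,0,0],0],
  [[0,0,0],[0,0,0],0],
  [[0,0,0],[0,0,0],0],
])

```text
t: 33.83
ee_pos: [431.3, -291.6, 21.6]
orientation: [1.99, 2.429, -0.002]
ft_force: [0.6, 0.2, -0.6]
width: 87.5
```

Call:
carry_out([
  [[0,0,-0.015],[0,0,0],0],
  [[0,0,-0.03],[0,0,0],0],
  [[0,0,-0.035],[0,0,0],0],
  [[0,0,-0.035],[0,0,0],0],
  [[0,0,-0.015],[0,0,0],0],
  [[0,0,0],[0,0,0],0],
  [[0,0,0],[0,0,0],0],
])

```text
t: 34.42
ee_pos: [431.7, -291.7, 152.3]
orientation: [1.989, 2.428, -0.001]
ft_force: [0.0, -0.3, -0.6]
width: 87.9
```

```bash
python3 - <<'E'
from h import *
for n in("scene","top"):
    cv2.imwrite(f"pics/{n}15.png",imaging.get_image(n)[:,:,::-1])
im=cv2.imread("pics/scene15.png")[130:250,130:290]; cv2.imwrite("pics/d15.png",cv2.resize(im,(800,600),interpolation=2))
im=cv2.imread("pics/top15.png"); g=cv2.cvtColor(im,6)
# rail contour: black
m=(g<45).astype(np.uint8)*255; r=np.zeros_like(m); r[195:260,270:360]=1; m*=r
m=cv2.morphologyEx(m,cv2.MORPH_CLOSE,np.ones((7,7)))
m=cv2.morphologyEx(m,cv2.MORPH_OPEN,np.ones((9,9)))
cs,_=cv2.findContours(m,0,1); c=max(cs,key=cv2.contourArea); R=cv2.minAreaRect(back('top',c.reshape(-1,2),30)[:,:2].astype(np.float32)); print(R)
L=[(box((642,25),11.5,58,160,0,30)[1],(255,255,0))]
overlay("top",im,L,265,190,100,75,"pics/e15.png")
overlay("scene",cv2.imread("pics/scene15.png"),[(b,(255,255,0)) for b in box((642,25),11.5,58,160,0,30)],265,205,133,95,"pics/e16.png")
plan((642,25,130),11.5)
E
```

```text
Traceback (most recent call last):
ValueError: max() iterable argument is empty
```

View pics/d15.png

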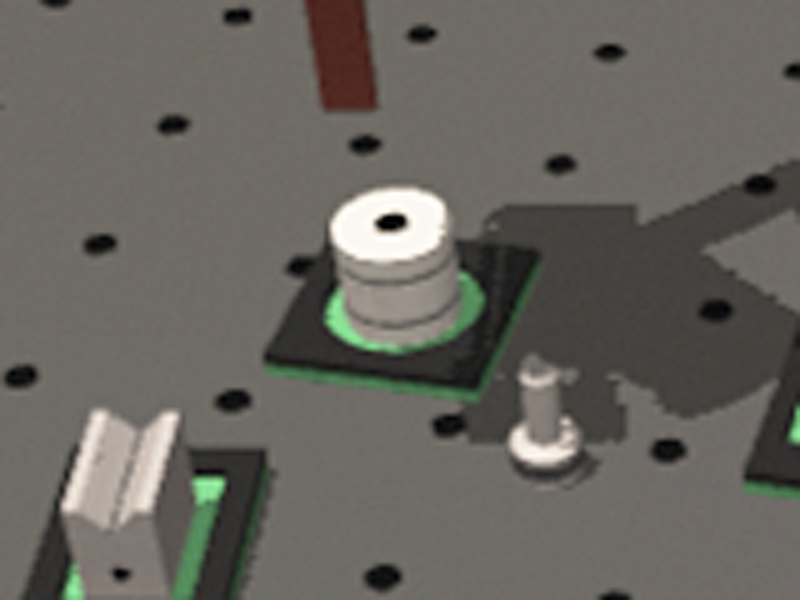

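The round riser is down in its tray (scene ~(208,185)). Next, the rail's pose.

```bash
python3 - <<'E'
from h import *
im=cv2.imread("pics/top15.png"); g=cv2.cvtColor(im,6); print(g[222:232:3,290:340:6])
m=(g<58).astype(np.uint8)*255; r=np.zeros_like(m); r[195:260,270:360]=1; m*=r
m=cv2.morphologyEx(m,cv2.MORPH_CLOSE,np.ones((7,7)))
m=cv2.morphologyEx(m,cv2.MORPH_OPEN,np.ones((9,9)))
cs,_=cv2.findContours(m,0,1)
for c in cs: print(cv2.minAreaRect(back('top',c.reshape(-1,2),30)[:,:2].astype(np.float32)))
L=[(box((642,25),11.5,58,160,0,30)[1],(255,255,0))]
overlay("top",im,L,265,190,100,75,"pics/e15.png")
overlay("scene",cv2.imread("pics/scene15.png"),[(b,(255,255,0)) for b in box((642,25),11.5,58,160,0,30)],265,205,133,95,"pics/e16.png")
plan((642,25,130),11.5)
E
```

```text
[[77 51 45 84 49 67 50 52 54]
 [43 46 47 47 48 50 51 52 54]
 [43 48 47 48 48 50 52 55 55]
 [43 48 46 48 47 50 51 53 55]]
((636.66259765625, 25.99439239501953), (63.70305633544922, 158.87315368652344), 12.037070274353027)
t 34.52 tcp [ 430.6 -290.9  150.5] w 87.5 F [0.  0.2 0.2] q [-0.62  0.37  1.91 -0.    0.86 -0.81] jaw 11.3
rot rows 1 [-0.0014  0.     -0.0027] total [-0.0014  0.     -0.0027]
trans(before rot) n 11 [0.02438 0.0245  0.00183] total [0.2681 0.2695 0.0201]
trans(after rot) n 11 [0.02431 0.02456 0.00186] total [0.2674 0.2702 0.0205]
```

View pics/e15.png

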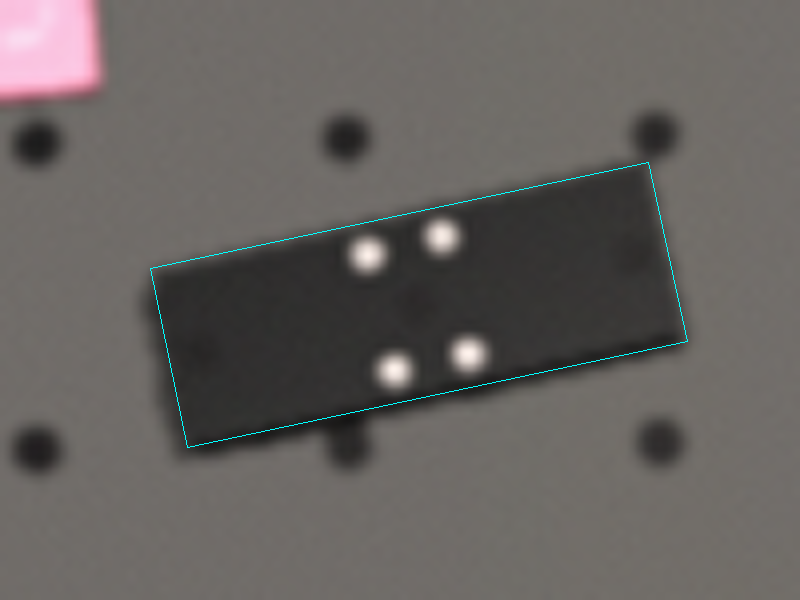

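View pics/e16.png

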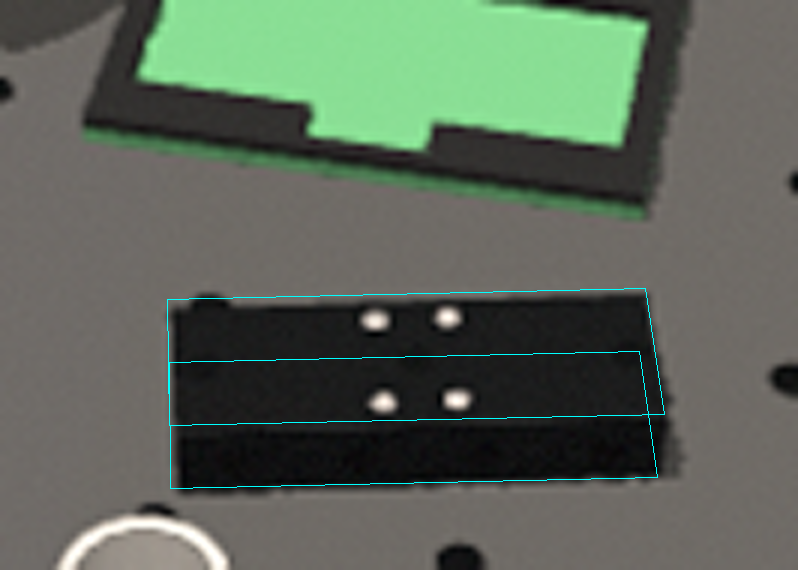

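Call:
carry_out([
  [[0.0243,0.0245,0],[0,0,0],0],
  [[0.0243,0.0245,0],[0,0,0],0],
  [[0.0243,0.0245,0],[0,0,0],0],
  [[0.0243,0.0245,0],[0,0,0],0],
  [[0.0243,0.0245,0],[0,0,0],0],
  [[0.0243,0.0245,0],[0,0,0],0],
  [[0.0243,0.0245,0],[0,0,0],0],
  [[0.0243,0.0245,0],[0,0,0],0],
  [[0.0243,0.0245,0],[0,0,0],0],
  [[0.0243,0.0245,0],[0,0,0],0],
  [[0.0243,0.0245,0],[0,0,-0.009],0],
  [[0,0,0.02],[0,0,0],0],
])

```text
t: 35.52
ee_pos: [647.8, 28.5, 132.4]
orientation: [1.972, 2.439, 0.006]
ft_force: [0.9, -0.6, -0.1]
width: 88.2
```

Call:
carry_out([
  [[0,0,0.03],[0,0,0],0],
  [[0,0,0.03],[0,0,0],0],
  [[0,0,0],[0,0,0],0],
  [[0,0,0],[0,0,0],0],
  [[0,0,0],[0,0,0],0],
])

```text
t: 35.93
ee_pos: [643.1, 23.4, 71.2]
orientation: [1.98, 2.438, -0.002]
ft_force: [-0.3, -0.4, 0.0]
width: 87.9
```

```bash
python3 - <<'E'
from h import *
print(back('top',[[316.6,227.4]],30))
plan((642.5,26.5,6.5),11.8)
for n in("scene","top"):
    cv2.imwrite(f"pics/{n}16.png",imaging.get_image(n)[:,:,::-1])
im=cv2.imread("pics/scene16.png")[150:300,245:445]; cv2.imwrite("pics/d16.png",cv2.resize(im,(800,600),interpolation=2))
E
```

```text
[[642.35101882  25.43325177  30.        ]]
t 35.93 tcp [643.1  23.4  71.2] w 87.9 F [-0.3 -0.4  0. ] q [ 0.02  0.64  1.67 -0.    0.83 -0.19] jaw 11.8
rot rows 1 [-0.0008  0.0013  0.0008] total [-0.0008  0.0013  0.0008]
trans(before rot) n 2 [1.620e-03 7.000e-05 3.237e-02] total [0.0032 0.0001 0.0647]
trans(after rot) n 2 [1.580e-03 5.000e-05 3.237e-02] total [0.0032 0.0001 0.0647]
```

View pics/d16.png

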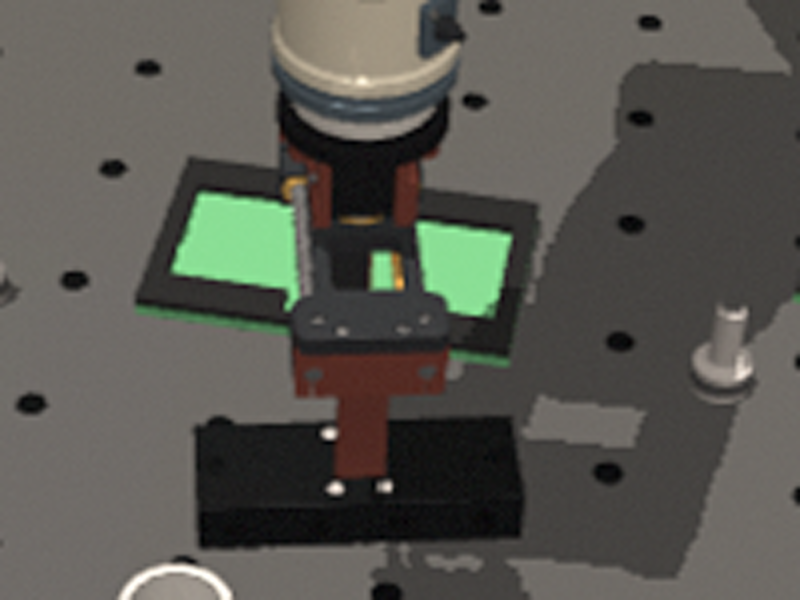

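Call:
carry_out([
  [[0.002,0,0.015],[0,0,0],0],
  [[0,0,0.02],[0,0,0],0],
  [[0,0,0.015],[0,0,0],0],
  [[0,0,0.008],[0,0,0],0],
  [[0,0,0],[0,0,0],0],
  [[0,0,0],[0,0,0],0],
])

```text
t: 36.53
ee_pos: [642.7, 25.3, 13.5]
orientation: [1.98, 2.438, -0.002]
ft_force: [-0.5, 0.3, -1.5]
width: 87.9
```

Call:
carry_out([
  [[0,0,0.006],[0,0,0],0],
  [[0,0,0],[0,0,0],0],
  [[0,0,0],[0,0,0],1],
  [[0,0,0],[0,0,0],1],
  [[0,0,0],[0,0,0],1],
  [[0,0,0],[0,0,0],1],
  [[0,0,0],[0,0,0],1],
  [[0,0,0],[0,0,0],1],
  [[0,0,0],[0,0,0],1],
  [[0,0,0],[0,0,0],1],
])

```text
t: 37.37
ee_pos: [642.2, 25.4, 7.4]
orientation: [1.98, 2.439, -0.002]
ft_force: [-2.2, -0.1, 5.4]
width: 57.7
```

Call:
carry_out([
  [[0,0,0],[0,0,0],1],
  [[0,0,-0.003],[0,0,0],1],
  [[0,0,-0.01],[0,0,0],1],
  [[0,0,-0.02],[0,0,0],1],
  [[0,0,-0.025],[0,0,0],1],
  [[0,0,-0.025],[0,0,0],1],
  [[0,0,-0.01],[0,0,0],1],
  [[0,0,0],[0,0,0],1],
  [[0,0,0],[0,0,0],1],
])

```text
t: 38.12
ee_pos: [642.4, 25.6, 100.0]
orientation: [1.979, 2.438, -0.001]
ft_force: [-0.4, 0.2, -9.0]
width: 57.6
```

```bash
python3 - <<'E'
from h import *
plan((463,-8,100),-2,step=25,rstep=5)
for n in("scene","top"):
    cv2.imwrite(f"pics/{n}17.png",imaging.get_image(n)[:,:,::-1])
im=cv2.imread("pics/scene17.png")[150:300,245:445]; cv2.imwrite("pics/d17.png",cv2.resize(im,(800,600),interpolation=2))
E
```

```text
t 38.12 tcp [642.4  25.6 100. ] w 57.6 F [-0.4  0.2 -9. ] q [ 0.02  0.6   1.66 -0.    0.88 -0.18] jaw 11.9
rot rows 3 [0.0001 0.0005 0.0806] total [0.0003 0.0014 0.2419]
trans(before rot) n 8 [ 0.0005 -0.0228 -0.    ] total [ 0.004  -0.1824 -0.    ]
trans(after rot) n 8 [-0.00497 -0.02226  0.     ] total [-0.0398 -0.1781  0.    ]
```

View pics/d17.png

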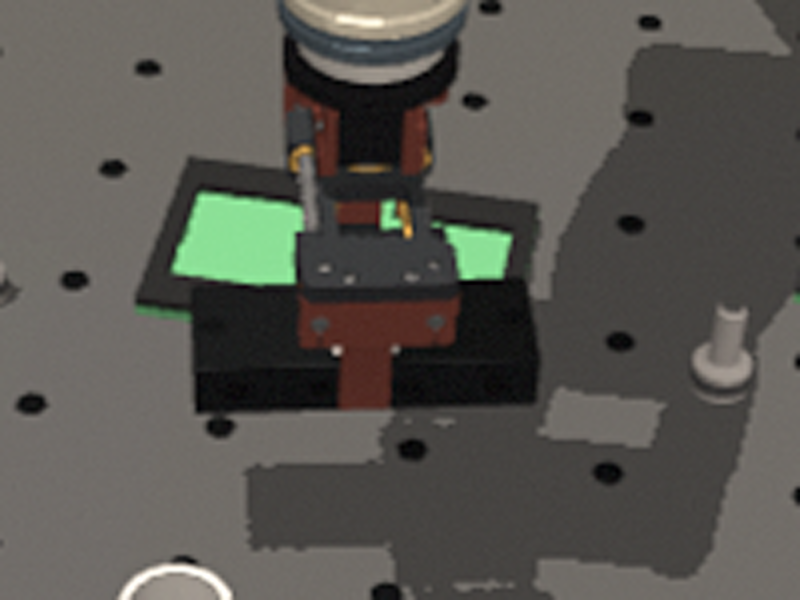

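Call:
carry_out([
  [[0,-0.0114,0],[0,0,0],1],
  [[0.0005,-0.0228,0],[0,0,0],1],
  [[0.0005,-0.0228,0],[0,0,0],1],
  [[0.0005,-0.0228,0],[0,0,0],1],
  [[0.0005,-0.0228,0],[0,0,0],1],
  [[0.0005,-0.0228,0],[0,0,0],1],
  [[0.0005,-0.0228,0],[0,0,0],1],
  [[0.0005,-0.0228,0],[0,0,0],1],
  [[0.0005,-0.0114,0],[0,0,0],1],
])

```text
t: 38.97
ee_pos: [458.9, -8.2, 98.7]
orientation: [-1.978, -2.436, 0.007]
ft_force: [-0.4, -0.6, -7.6]
width: 57.9
```

Call:
carry_out([
  [[0,0,0],[0,0,0.04],1],
  [[0,0,0],[0,0,0.06],1],
  [[0,0,0],[0,0,0.06],1],
  [[0,0,0],[0,0,0.05],1],
  [[0,0,0.01],[0,0,0.032],1],
  [[0,0,0.02],[0,0,0],1],
  [[0,0,0.02],[0,0,0],1],
  [[0,0,0],[0,0,0],1],
  [[0,0,0],[0,0,0],1],
  [[0,0,0],[0,0,0],1],
])

```text
t: 39.8
ee_pos: [463.7, -8.1, 50.5]
orientation: [2.259, 2.181, -0.001]
ft_force: [0.3, -0.6, -8.6]
width: 57.9
```

```bash
python3 - <<'E'
from h import *
plan((463,-8,14),-2,step=25,rstep=5)
for n in("scene","top"):
    cv2.imwrite(f"pics/{n}18.png",imaging.get_image(n)[:,:,::-1])
im=cv2.imread("pics/scene18.png")[130:280,225:425]; cv2.imwrite("pics/d18.png",cv2.resize(im,(800,600),interpolation=2))
im=cv2.imread("pics/top18.png")[260:335,280:380]; cv2.imwrite("pics/d18t.png",cv2.resize(im,(800,600),interpolation=2))
E
```

```text
t 39.8 tcp [463.7  -8.1  50.5] w 57.9 F [ 0.3 -0.6 -8.6] q [-0.04  0.49  2.08 -0.    0.57 -0.01] jaw -2.0
rot rows 1 [ 0.0003  0.0014 -0.0001] total [ 0.0003  0.0014 -0.0001]
trans(before rot) n 2 [ 6.000e-05 -3.600e-04  1.823e-02] total [ 0.0001 -0.0007  0.0365]
trans(after rot) n 2 [ 3.000e-05 -3.500e-04  1.823e-02] total [ 0.0001 -0.0007  0.0365]
```

View pics/d18.png

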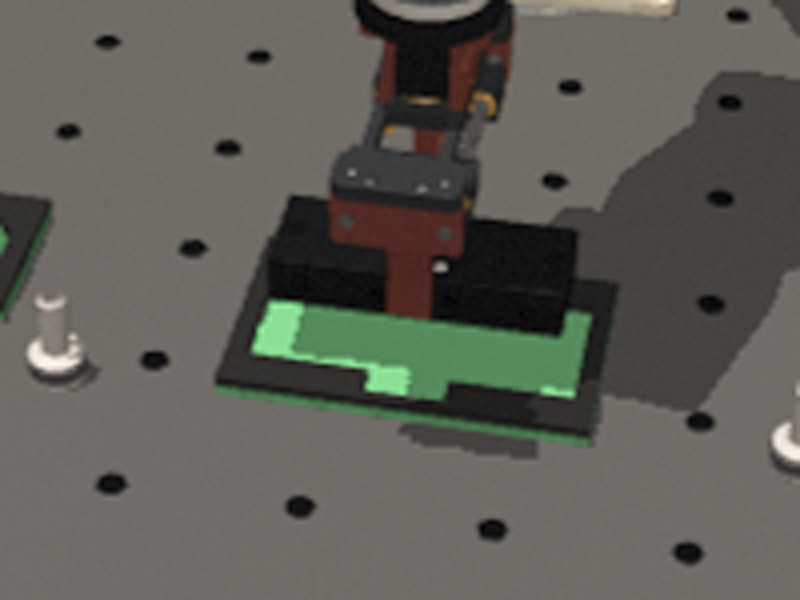

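View pics/d18t.png

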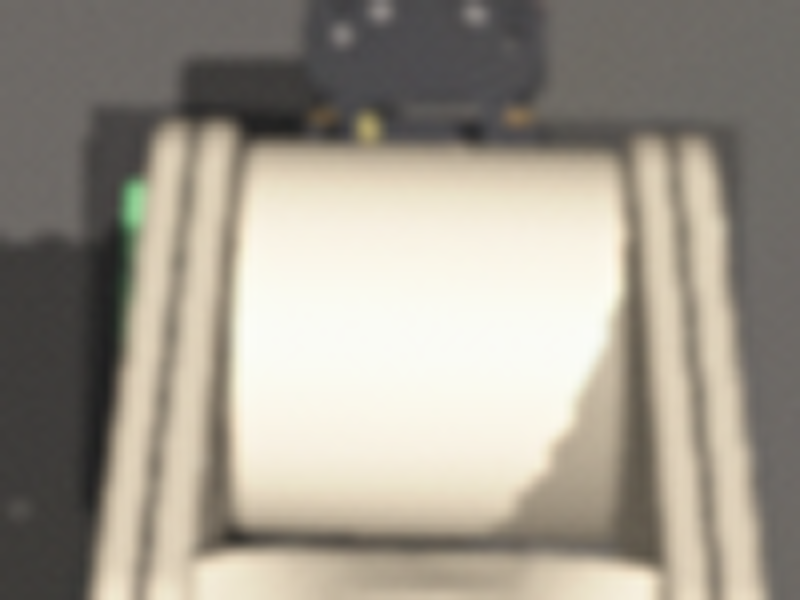

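```bash
python3 - <<'E'
from h import *
L=[(b,(255,0,255)) for b in box((463.7,-8.1),-2,58,160,43,73)]+[(box((463,-8),-2,78,180,6,12)[0],(0,0,255)),(box((463,-8),-2,126,204,6,12)[1],(0,0,255)),(box((463,-8),-0.5,126,204,6,12)[1],(0,255,255))]
overlay("scene",cv2.imread("pics/scene18.png"),L,270,170,114,80,"pics/e18.png")
overlay("scene",cv2.imread("pics/scene0.png"),L[2:],270,170,114,80,"pics/e19.png")
overlay("top",cv2.imread("pics/top0.png"),L[2:],280,260,100,75,"pics/e20.png")
E
```

```text
(no output)
```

View pics/e18.png

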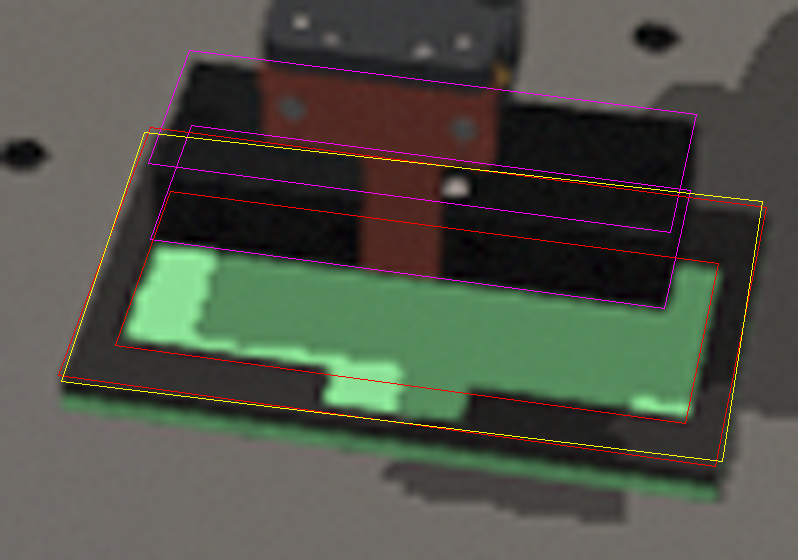

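View pics/e20.png

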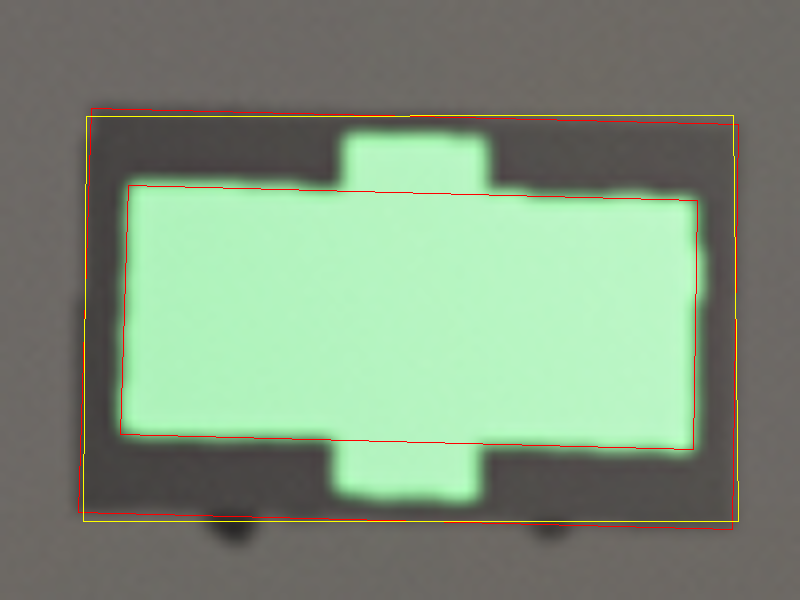

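Call:
carry_out([
  [[0,-0.0007,0.01],[0,0,0],1],
  [[0,0,0.012],[0,0,0],1],
  [[0,0,0.008],[0,0,0],1],
  [[0,0,0.003],[0,0,0],1],
  [[0,0,0.001],[0,0,0],1],
  [[0,0,0],[0,0,0],1],
  [[0,0,0],[0,0,0],1],
])

```text
t: 40.48
ee_pos: [462.8, -8.2, 16.5]
orientation: [2.259, 2.181, -0.001]
ft_force: [-0.2, 0.8, -7.9]
width: 57.9
```

Call:
carry_out([
  [[0,0,0.001],[0,0,0],1],
  [[0,0,0],[0,0,0],1],
])

```text
t: 40.65
ee_pos: [462.8, -8.1, 15.5]
orientation: [2.259, 2.181, -0.001]
ft_force: [-1.1, -0.5, -7.4]
width: 57.8
```

Call:
carry_out([
  [[0,0,0.001],[0,0,0],1],
  [[0,0,0],[0,0,0],1],
])

```text
t: 40.82
ee_pos: [462.6, -8.1, 14.3]
orientation: [2.259, 2.181, -0.001]
ft_force: [-0.4, 0.2, -7.8]
width: 57.7
```

Call:
carry_out([
  [[0,0,0.001],[0,0,0],1],
  [[0,0,0],[0,0,0],1],
])

```text
t: 40.98
ee_pos: [462.7, -8.2, 13.4]
orientation: [2.259, 2.181, -0.001]
ft_force: [0.1, 0.2, -5.2]
width: 57.5
```

Call:
carry_out([
  [[0,0,0.0007],[0,0,0],1],
  [[0,0,0],[0,0,0],1],
])

```text
t: 41.15
ee_pos: [462.7, -8.1, 13.4]
orientation: [2.259, 2.181, -0.001]
ft_force: [-2.5, -0.4, 8.4]
width: 58.1
```

Call:
carry_out([
  [[0,0,0],[0,0,0],0.25],
  [[0,0,0],[0,0,0],0.2],
  [[0,0,0],[0,0,0],0.2],
  [[0,0,0],[0,0,0],0.2],
  [[0,0,0],[0,0,0],0.2],
  [[0,0,0],[0,0,0],0.2],
])

```text
t: 41.65
ee_pos: [462.7, -8.1, 12.5]
orientation: [2.259, 2.181, -0.001]
ft_force: [-0.7, 0.2, -0.4]
width: 70.7
```

Call:
carry_out([
  [[0,0,-0.01],[0,0,0],0.2],
  [[0,0,-0.025],[0,0,0],0.2],
  [[0,0,-0.035],[0,0,0],0.2],
  [[0,0,-0.035],[0,0,0],0],
  [[0,0,-0.035],[0,0,0],0],
  [[0,0,-0.035],[0,0,0],0],
  [[0,0,0],[0,0,0],0],
  [[0,0,0],[0,0,0],0],
])

```text
t: 42.32
ee_pos: [463.8, -7.9, 190.0]
orientation: [2.256, 2.179, 0.004]
ft_force: [-0.5, 0.0, -0.5]
width: 87.7
```

```bash
python3 - <<'E'
from h import *
for n in("scene","top"):
    cv2.imwrite(f"pics/{n}21.png",imaging.get_image(n)[:,:,::-1])
print(readout.get_obs()['ft_force'],readout.get_obs()['ee_pos'])
im=cv2.imread("pics/scene21.png")[130:330,110:550]; cv2.imwrite("pics/d21.png",cv2.resize(im,(800,364),interpolation=2))
E
```

```text
[-0.38498496 -0.90703161 -0.66649568] [461.77479648  -7.86681609 187.17574165]
```

View pics/d21.png

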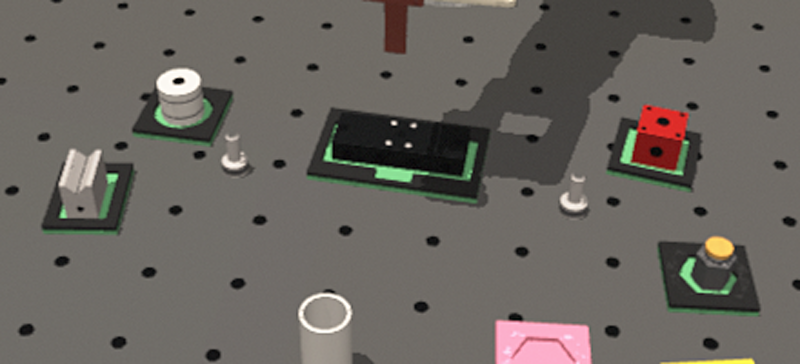

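View pics/top21.png

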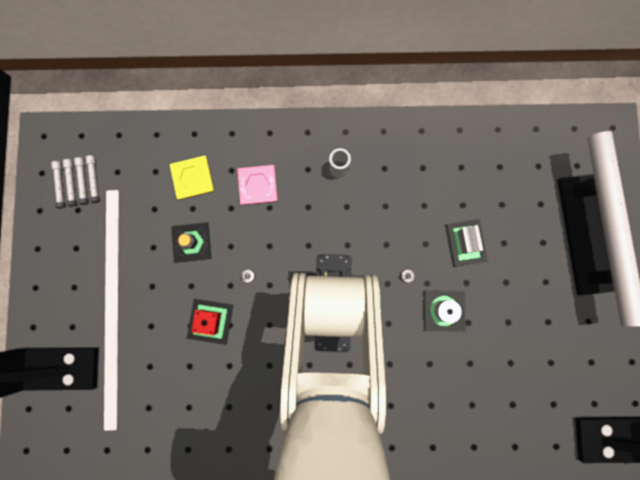

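```bash
python3 - <<'E'
from h import *
im=cv2.imread("pics/top21.png")
o=[]
for c,y,L,W,x0,y0 in(((603.6,-353.4),8.9,62,36,440,215),((612.5,351),5,36,36,165,215),((410.6,297.8),-9.3,54,54,185,295),((431.6,-291.8),0,54,54,420,285)):
    lp=[(b,(0,0,255)) for b in box(c,y,L,W,6,56)[1:]]
    overlay("top",im,lp,x0,y0,50,50,"pics/t.png"); o.append(cv2.resize(cv2.imread("pics/t.png"),(400,300)))
cv2.imwrite("pics/d22.png",np.vstack([np.hstack(o[:2]),np.hstack(o[2:])]))
E
```

```text
(no output)
```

View pics/d22.png

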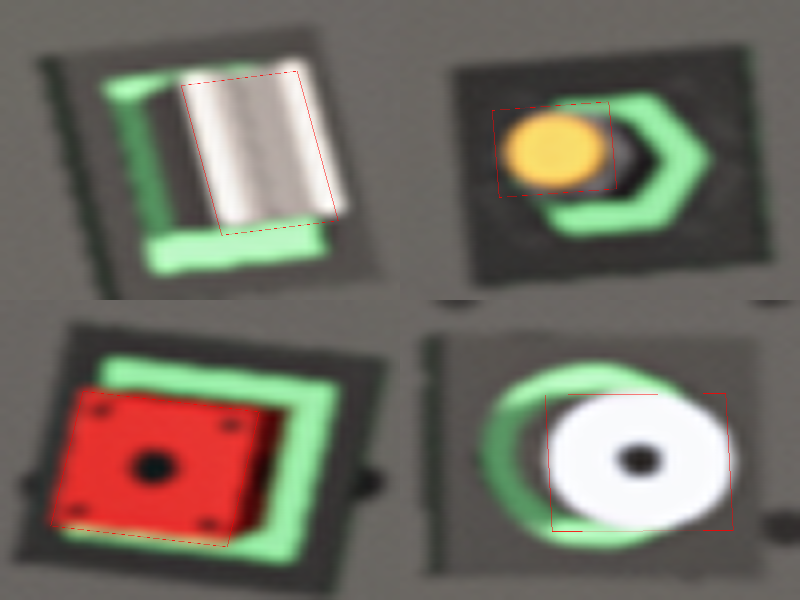

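```bash
python3 -c "
from workcell import close_job
print(close_job())"
```

```text
the job is handed in; nothing more can be done
None
```

I took the stack apart from the top down: V-block, screw jack, square riser, round riser, then the rail. I set each part into its own tray and handed the job in at about 42.5 s; the hand-in gave no verdict.

- **Placing:** I lowered each part until the wrist force showed it touching its tray floor, then let go. The fingers stopped at tray-floor height for every part.
- **Final pictures:** All five parts stand upright in the right recesses. The two bolts and the tube look to be where they started, and the gripper was clear at about z = 187 mm.
- **Disagreements:** The two cameras differ by about 2–3 mm, and up to 6 mm on the first jack reading. The V-block sits about 5 mm off its tray centre towards +x, the largest offset I saw (limit 16 mm). The arm hid the rail from the top camera at the end, so I checked it only in the scene view, by the wrist force and by the arm's position.

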